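Bring the drill point down on the pencilled dowel mark and hold it there

ROBOT

A 6-joint arm with a two-finger parallel gripper is mounted at the origin on the work surface. World frame = base frame: x ahead of the robot, y to its left, z up, the work surface at z = 0. Lengths are in m, angles in rad, forces in N, time in s.
With the tool pointing down it reaches from about 0.4 to 0.825 m from the base axis. Payload 7 kg.
Tool frame: the origin (TCP) lies at the very end of the fingers, on their centre line; the grasp point (between the pads) lies behind it (r.hold_point_z is the z of the grasp point in the tool frame, in m); z points along the fingers, y is the line along which they close (so a half turn about z gives the same grasp; the last joint's range is limited). The gripper opens to 85 mm and grips with 20 to 120 N. Pads are 22 mm wide; open, the fingers measure 114 mm over their backs; the gripper's body (76 mm by 85 mm) begins 54 mm behind the grasp point. The pads swing forward as they close: fully open they stand 13 mm farther back than shut.
Start: joints at [-1.046, 0.359, 0.012, 0, -1.224, -0.288], TCP at [0.158, -0.656, 0.197] pointing down, gripper open.
Joint ranges: [-3.07, 3.07], [-1.43, 2.12], [-1.02, 1.25], [-3.03, 1.67], [-3.05, -0], [-3.03, 3.03]. Speed limits (rad/s): [2.39, 2.39, 3.01, 3.14, 3.14, 3.14].

INTERFACE

Orientations are given as [roll, pitch, yaw] about the fixed x, y, z axes, in that order (R = Rz(yaw) Ry(pitch) Rx(roll)).
In Python, from cell import r gives the robot as it stands.
- The arm moves only by the tool move_arm, never from a script. Its argument "plan" is one flat list of numbers, 7 for each row, row after row: the finger opening in m, from 0 to 0.0854, then the shift along the tool's x, y, z in m, then the turn, a rotation vector about the tool's x, y, z in degrees. A call has 1 to 12 rows; each row is the pose to reach, as a shift and turn from the pose commanded when the call began, along the tool's axes at that moment; what a row does not reach only later rows make up. A row lasts 1/8 s, in which the tool goes at most 62.5 mm and 10.7 degrees, less where a joint would pass 70% of its speed; a pose out of reach is approached as far as the arm can. A call with a gripper value outside its range is refused whole. The fingers move at their own pace and stop on an object; "grip_force" is the grip in N (left out, the last holds). Time passes only in rows, so rows that repeat a pose let the fingers close. It gives the time, the measured TCP pose, the force, the opening and the grip force at its end, in the units of the state.
- r.observe(): the state, without advancing time (a new reading comes with each control period).
- r.grab_frame(name): name is "scene" or "top"; returns the picture (400x640x3 uint8, red, green, blue); there is no depth.
- r.camera_info(name): a dict with "fx", "fy", "cx", "cy" (pixels), "cam_to_world" (4x4, takes a point from camera to world coordinates). Camera axes: x right, y down, z forward; pixel columns grow to the right and rows downward; lengths in m; the calibration is good to about 2 mm. A picture is of the moment at which its call begins. camera_info takes no time and is no camera call.
- r.close_job(): hands the job in; it is judged then, once.
The state is a dict: "time_s": time; "q": joint angles; "dq": joint speeds; "joint_torque": joint torques, N m; "eef_pos": TCP position; "ee_rot": TCP orientation; "wrist_force": force on the tool from outside, world axes, zero at the start; "wrist_torque": the same for the moment, N m; "gripper_width": opening from 0.0 (shut) to 1.0 (fully open); "finger_force": force on a finger pad.
Only numpy, scipy, OpenCV 4.12 (cv2) and the standard library are available. Lean on these libraries where they do the work, as an engineer would, in place of code of your own. Each camera call takes 0.05 s, during which the arm holds its last target. There are 200 camera calls.

TASK

I am about to drill a dowel hole in this hollowed half figure: slide the piece over the drill table, without lifting it, until its pencil cross is right under the point of the bit. Then try the feed lever: if it is caught, the quill lock is on, so press the lock's clamp lever down to loosen it and go back to the feed lever; do not touch the lock before you have tried. Bring the point down to touch the cross and finish holding the feed lever there, still in hand, so that I can clamp the piece, and leave the other tools and carvings where they are.

Things in the scene. Friction and masses are not known exactly. Their poses are not given: they have to be found in the camera images.
- drill: Small grey bench drill, fixed to the bench, 335 mm tall. Origin on the bench right below the spindle; -x points to its front (operator's side), +y to the operator's left, z up. The head spans y -48 to 48 and reaches from 52 mm in front of the spindle axis back to the motor at x 265, z 180 to 335. The column is at x 135.
- bit_tip (a point): The point of the 8 mm bit in the chuck, on the spindle axis. With the feed lever up it is 97 mm above the bench, 20 mm above the joint face of the half figure; it moves straight down only, 20 mm per radian of the feed lever.
- half_figure: The work: the hollowed back half of a small wooden figure, about 0.4 kg, lying loose on the drill table, joint face up, 40 mm thick. Origin at its underside, on its long centre line; x along that line towards the foot, z up. The body runs from x -90 to +90 mm and is 120 mm wide; the head, a solid round-ended tab 52 mm wide with upright sides, from x -165 to -90 mm, points away from the column.
- mark (a point): The pencilled cross with an 8 mm circle round it on the joint face, 65 mm from the origin towards the foot, on the centre line, 40 mm above the underside; axes as the half figure's.
- head_grip (a point): A point within the head tab of the half figure for pinching it across its 52 mm width: 132 mm from the origin away from the foot, 22 mm above the underside, 197 mm from the mark.
- feed (a joint): Feed shaft angle, rad: 0 = lever up on its stop, growing as it is pulled down, 1.3 at most. A spring returns it: about 4 N at the knob at 0, 6.5 N at 1 rad; it flies up when let go. At 1.0 the bit touches the face of a half figure lying on the drill table. With the quill lock on, the lever stops dead after about 0.07 rad of play (8 mm at the knob).
- feed_lever: The steel lever with its black ball knob, on the operator's right of the head (the robot's side). Turns with the feed shaft; origin on the shaft axis, 56 mm to the operator's right of the spindle axis.
- feed_knob (a point): Centre of the feed lever's black ball knob, 28 mm across, 145 mm to the operator's right of the spindle axis. It swings in an upright plane about feed_axis at radius 115 mm: at rest up and to the drill's front, 0.70 rad above level; it is pulled forward and down.
- feed_axis (a point): Point on the feed shaft's axis in the plane in which the knob swings, 235 mm above the bench; the shaft runs along the drill's y axis.
- lock_ball (a point): Centre of the 19 mm ball at the end of the black quill lock lever on the front of the head. It swings about lock_pivot, 65 mm away, and points to the operator's left, 0.1 to 0.42 rad above level at the start. Pressed down it loosens; it turns with about 5 N at the ball and stays where it is left. 25 mm or more of free space all round.
- lock_pivot (a point): Point on the lock lever's axis in the plane in which its ball swings: 210 mm above the bench, 89 mm in front of the spindle axis; the axis runs along the drill's x. The bottom stop is 0.58 rad below level (ball centre at 174 mm). It is a clamp lever set on its screw at any angle: where it points does not tell whether the lock is on, but right down it is always off.
- table_top (a point): Middle of the brown fibreboard drill table on the drill's base, on its top face 37 mm above the bench. It measures 360 mm along the drill's x and 340 mm along y, and lies from 290 mm in front of the spindle axis to 70 mm behind it.
- gouge_wide: Bystander: wood-handled gouge with a wide blade, 250 mm, lying on the bench.
- gouge_narrow: Bystander: wood-handled gouge with a narrow blade, 220 mm, lying on the bench.
- mallet: Bystander: round carver's mallet of dark wood, 80 mm across, 228 mm tall, standing on its head.
- front_half: Bystander: carved front half of the figure, about 220 mm tall, standing on its plinth of 85 by 115 mm.
- chuck_key: Bystander: steel chuck key, 80 mm, lying at the left edge of the drill table beside the column side of the work.
- pencil: Bystander: dark red pencil, 178 mm, lying along the left edge of the drill table.
- try_square: Bystander: try square with a dark wooden stock and a 200 mm steel blade, lying on the bench.

How it is judged:
By the outcome, as a careful person would: the job done as asked, in the order asked, and still so for the second after the job is handed in, while the arm keeps its last pose, push and grip.
It also fails if it takes over 72 s, if anything falls off the work surface, if the arm or the gripper's body presses on something with over 40 N, if the wrist force passes 120 N, or if a joint passes its speed limit or range.

## Working session

There is one attempt and no reset: what is moved stays moved. The work goes in short steps, Python scripts to look and compute and a tool call to move; the robot and the scene stay as the last step left them, time stands still between calls to the robot, and variables do not carry over. Pictures are saved under pics/ and viewed, at most 10 in all, crops included, and the job is handed in when it is done.

Besides the shell and the picture viewer there is one more tool, called after ">>>" by a JSON object that holds its "name" and its "arguments". move_arm: Moves the arm, as the interface text tells. Its arguments: {"type":"object","properties":{"plan":{"type":"array"},"grip_force":{"type":"number"}},"required":["plan"]}

```bash
mkdir -p pics; ls
python3 - <<'E'
from cell import r
import cv2,numpy as np
for n in("scene","top"):
    cv2.imwrite(f"pics/{n}0.png",r.grab_frame(n)[:,:,::-1]); c=r.camera_info(n)
    print(n,c["fx"],c["fy"],c["cx"],c["cy"]);print(np.round(c["cam_to_world"],4))
print(r.observe(),r.hold_point_z)
E
```

```text
pics
scene 406.44357865609595 406.44357865609595 317.641565493609 197.5123694471029
[[ 0.6713  0.4973 -0.5497  1.1459]
 [ 0.7412 -0.4479  0.5    -0.5206]
 [ 0.0024 -0.743  -0.6692  0.9766]
 [ 0.      0.      0.      1.    ]]
top 507.0702884210424 507.0702884210424 321.56699381577613 198.05326144464098
[[ 0.0026 -0.9767  0.2147  0.2067]
 [-1.     -0.0033 -0.0028  0.0411]
 [ 0.0034 -0.2147 -0.9767  1.6954]
 [ 0.      0.      0.      1.    ]]
{'time_s': 0.1, 'q': array([-1.04586891e+00,  3.59333240e-01,  1.11861428e-02, -2.48848269e-04,
       -1.22410876e+00, -2.88076628e-01]), 'dq': array([ 0.00024703, -0.0011864 ,  0.00454971,  0.00161743,  0.00013074,
        0.00086203]), 'joint_torque': array([-2.07465418e-03, -5.84765875e+01,  2.94106650e+01,  6.95454732e+00,
       -3.19110710e-03, -2.34428404e-05]), 'eef_pos': array([ 0.15821442, -0.65572559,  0.19587206]), 'ee_rot': array([ 3.14012680e+00, -1.90389401e-04, -2.90482645e+00]), 'wrist_force': array([ 0.73624261, -0.05475859,  0.10892454]), 'wrist_torque': array([0.01634271, 0.0133836 , 0.02302394]), 'finger_force': 0.0, 'gripper_width': 1.001355351103052} -0.0187
```

View pics/scene0.png

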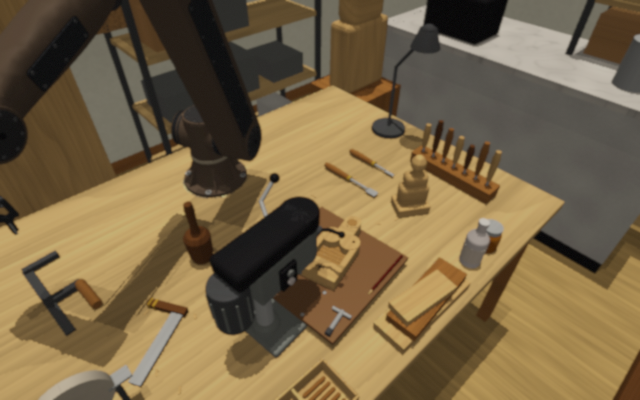

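View pics/top0.png

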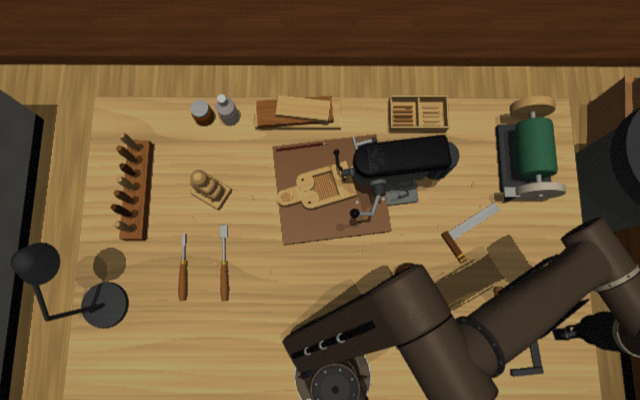

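The top view shows the drill with its front to world +y (image left), the half figure's head at (288,199), feed knob at (355,213) and lock ball at (337,153). I'll zoom in on both views.

Run:
```python
import cv2
a=cv2.imread("pics/top0.png")[125:255,265:425]; cv2.imwrite("pics/t1.png",cv2.resize(a,None,fx=4.5,fy=4.5,interpolation=cv2.INTER_CUBIC))
a=cv2.imread("pics/scene0.png")[160:350,235:415]; cv2.imwrite("pics/s1.png",cv2.resize(a,None,fx=3,fy=3,interpolation=cv2.INTER_CUBIC))
```

```text
(no output)
```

View pics/t1.png

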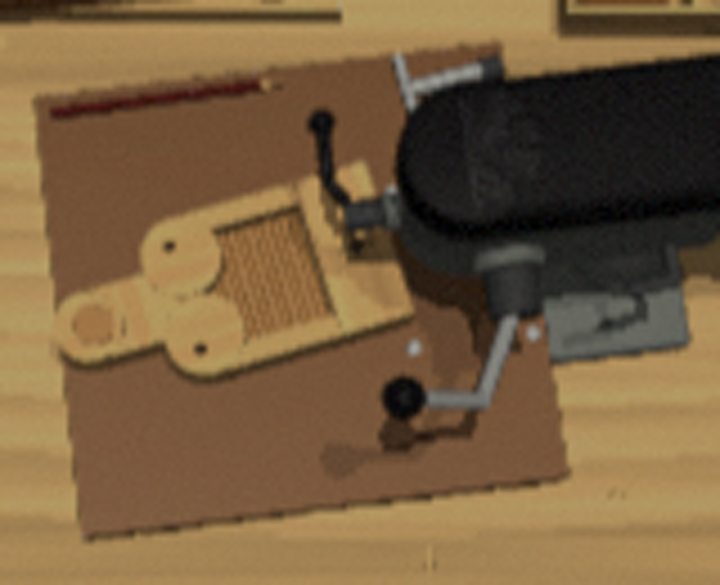

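View pics/s1.png

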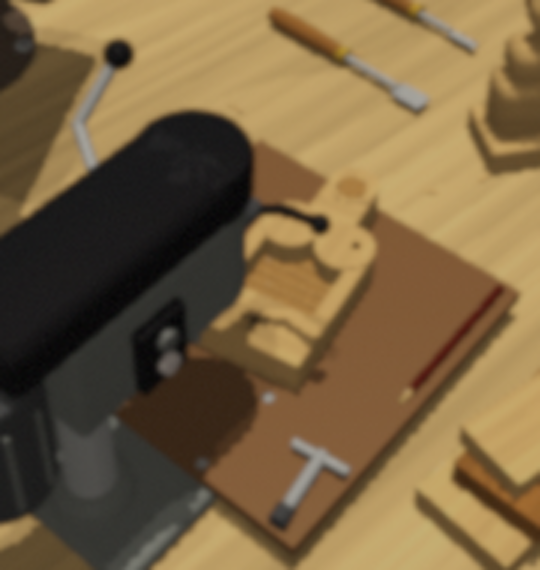

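Top crop: table corners, knob (404,397), lock ball (320,123), foot corners (365,163),(413,315), and the head end near (58,330). Scene crop: knob (118,53), lock ball (320,224). Next I'll solve the poses.

```bash
cat > h.py <<'E'
import numpy as np,cv2
from cell import r
C={n:r.camera_info(n) for n in("scene","top")}
OFF={"top":(265,125,4.5),"scene":(235,160,3.)}
def full(n,p):
    a,b,s=OFF[n];return np.array([(p[0]+.5)/s-.5+a,(p[1]+.5)/s-.5+b])
def ray(n,p):
    c=C[n];T=c["cam_to_world"];d=T[:3,:3]@np.array([(p[0]-c["cx"])/c["fx"],(p[1]-c["cy"])/c["fy"],1]);return T[:3,3],d/np.linalg.norm(d)
def atz(n,p,z):
    o,d=ray(n,p);return o+d*(z-o[2])/d[2]
def tri(pt,ps):
    o1,d1=ray("top",pt);o2,d2=ray("scene",ps)
    t=np.linalg.lstsq(np.c_[d1,-d2],o2-o1,rcond=None)[0];a=o1+d1*t[0];b=o2+d2*t[1];return (a+b)/2,np.linalg.norm(a-b)
def proj(n,P):
    c=C[n];T=c["cam_to_world"];q=T[:3,:3].T@(np.array(P)-T[:3,3]);return np.array([c["fx"]*q[0]/q[2]+c["cx"],c["fy"]*q[1]/q[2]+c["cy"]])
def crop(n,P):
    a,b,s=OFF[n];q=proj(n,P);return np.array([(q[0]-a+.5)*s-.5,(q[1]-b+.5)*s-.5])
E
python3 - <<'E'
from h import *
np.set_printoptions(precision=4,suppress=True)
t=lambda *p:full("top",p); s=lambda *p:full("scene",p)
print("knob",tri(t(404,397),s(118,53)));print("ball",tri(t(320,123),s(320,224)))
print("foot L",tri(t(365,163),s(297,371)))
# table corners: drill coords front-left(-.29,.17) , back-left(.07,.17), back-right(.07,-.17), front-right
K=np.array([[-.29,.17],[.07,.17],[.07,-.17],[-.29,-.17]])
W=np.array([atz("top",t(*p),.037)[:2] for p in[(37,98),(500,42),(567,475),(85,537)]])
def fit(K,W):
    k=K-K.mean(0);w=W-W.mean(0);a=np.arctan2((k[:,0]*w[:,1]-k[:,1]*w[:,0]).sum(),(k*w).sum());R=np.array([[np.cos(a),-np.sin(a)],[np.sin(a),np.cos(a)]])
    o=W.mean(0)-R@K.mean(0);return a,R,o,W-(K@R.T+o)
a,R,o,e=fit(K,W);print("drill",a,o,e)
print("table corner scene",tri(t(37,98),s(517,294)))
for nm,p in dict(knob=(-.115*np.cos(.7),-.145),lockpiv=(-.089,0)).items(): print(nm,R@p+o)
# figure
Kf=np.array([[.09,-.06],[.09,.06],[-.165,0]])
Wf=np.array([atz("top",t(*p),.077)[:2] for p in[(365,163),(413,315),(57,331)]])
for k in range(3): print(Wf[k])
for KK in (Kf,Kf*[1,-1]):
    af,Rf,of,ef=fit(KK,Wf);print("fig",af,of,ef, "mark",Rf@[.065,0]+of,"head",Rf@[-.132,0]+of)
E
```

```text
knob (array([ 0.4683, -0.0551,  0.3129]), np.float64(0.0026024600390901105))
ball (array([ 0.6719, -0.0068,  0.2257]), np.float64(0.003035011973031395))
foot L (array([ 0.6895, -0.0446,  0.0739]), np.float64(0.0025182344181903646))
drill -1.441934672933766 [ 0.6216 -0.1033] [[-0.0011 -0.0024]
 [-0.0011  0.0013]
 [ 0.0014  0.0026]
 [ 0.0009 -0.0015]]
table corner scene (array([0.7504, 0.2021, 0.0363]), np.float64(0.004666214212935914))
knob [ 0.4665 -0.0347]
lockpiv [ 0.6102 -0.0151]
[ 0.6894 -0.0434]
[ 0.5744 -0.0775]
[0.5616 0.1812]
fig -1.2887952377650183 [0.6071 0.0249] [[ 0.1149  0.0348]
 [-0.1153 -0.0326]
 [ 0.0005 -0.0022]] mark [ 0.6252 -0.0375] head [0.5703 0.1517]
fig -1.2870710208903424 [0.6071 0.0249] [[-0.0005  0.0013]
 [-0.0002  0.0008]
 [ 0.0007 -0.0021]] mark [ 0.6253 -0.0375] head [0.5701 0.1516]
```

```bash
cat >> h.py <<'E'
from scipy.spatial.transform import Rotation as Ro
def rel(pos,yaw_down,cur=None):
    o=r.observe(); p=o["eef_pos"];R=Ro.from_euler("xyz",o["ee_rot"]);T=Ro.from_euler("xyz",[np.pi,0,yaw_down])
    print("t",o["time_s"],"pos",np.round(p,4),"rot",np.round(o["ee_rot"],4),"shift",np.round(R.inv().apply(np.array(pos)-p),4),"turn",np.round(np.degrees((R.inv()*T).as_rotvec()),2))
E
python3 - <<'E'
from h import *
from scipy.ndimage import map_coordinates as mc
from scipy.optimize import least_squares
I=cv2.imread("pics/top0.png").astype(float)
def edge(P,n,z,L=.014):  # half-level crossing along world normal n through P
    s=np.linspace(-L,L,57);q=np.array([proj("top",[*(P+n*k),z]) for k in s])
    v=np.array([mc(I[:,:,c],[q[:,1],q[:,0]],order=1) for c in range(3)]).T
    a,b=v[:8].mean(0),v[-8:].mean(0);d=b-a
    if np.linalg.norm(d)<25: return None
    f=(v-a)@d/(d@d);k=np.where((f[:-1]<.5)&(f[1:]>=.5))[0]
    if len(k)==0:return None
    k=k[np.argmin(abs(k-28))];return s[k]+(.5-f[k])/(f[k+1]-f[k])*(s[1]-s[0])
def refine(x,segs,z):
    for it in range(4):
        a=x[2];R=np.array([[np.cos(a),-np.sin(a)],[np.sin(a),np.cos(a)]]);o=x[:2];A=[];B=[];G=[]
        for g,(p,n) in enumerate(segs):
            w=R@p+o;m=R@n;e=edge(w,m,z)
            if e is None: continue
            Rp=R@p;A.append([m[0],m[1],m@[-Rp[1],Rp[0]]]);B.append(e);G.append(g)
        A=np.array(A);B=np.array(B);sol=least_squares(lambda d:A@d-B,[0,0,0],loss="soft_l1",f_scale=.001);x=x+sol.x
    res=A@sol.x-B
    return x,G,res
V=np.array
tab=[(V([-.29,y]),V([-1.,0])) for y in np.linspace(-.16,.16,30)]+[(V([.07,y]),V([1.,0])) for y in list(np.linspace(-.165,-.10,8))+list(np.linspace(.1,.165,8))]+[(V([x,.17]),V([0,1.])) for x in np.linspace(-.28,.06,30)]+[(V([x,-.17]),V([0,-1.])) for x in np.linspace(-.28,.06,30)]
x,G,e=refine(V([.6216,-.1033,-1.442]),tab,.037);print("drill",x)
for lo,hi in((0,30),(30,46),(46,76),(76,106)):
    k=[i for i,g in enumerate(G) if lo<=g<hi];print(len(k),np.round(1e3*np.median(e[k]),2),np.round(1e3*np.std(e[k]),2))
c=V([-.139,0])
fig=[(V([.09,y]),V([1.,0])) for y in np.linspace(-.055,.055,24)]+[(c+.026*V([-np.cos(t),np.sin(t)]),V([-np.cos(t),np.sin(t)])) for t in np.linspace(-.9,.9,19)]+[(V([q,.06]),V([0,1.])) for q in np.linspace(-.03,.08,20)]
f,G,e=refine(V([.6071,.0249,-1.287]),fig,.077);print("fig",f)
for lo,hi in((0,24),(24,43),(43,63)):
    k=[i for i,g in enumerate(G) if lo<=g<hi];print(len(k),np.round(1e3*np.median(e[k]),2),np.round(1e3*np.std(e[k]),2))
u=V([np.cos(f[2]),np.sin(f[2])]);print("mark",f[:2]+.065*u,"head",f[:2]-.132*u)
h=f[:2]-.132*u
rel([*h,.45],f[2])
E
```

```text
drill [ 0.61869182 -0.10235496 -1.43840852]
27 -0.16 2.14
11 -0.81 0.87
30 -1.95 1.86
30 -0.92 0.79
fig [ 0.60762649  0.02433547 -1.26721206]
20 0.6 2.83
11 10.61 6.75
20 -0.18 1.97
mark [ 0.62705775 -0.03769215] head [0.56816608 0.15029926]
t 0.1 pos [ 0.1582 -0.6557  0.1959] rot [ 3.1401e+00 -2.0000e-04 -2.9048e+00] shift [-0.5875  0.6878 -0.2532] turn [ 7.000e-02  6.000e-02 -9.383e+01]
```

Run:
```python
from h import *
V=np.array
def dr(im,n,o,a,pts,z,col):
    R=V([[np.cos(a),-np.sin(a)],[np.sin(a),np.cos(a)]])
    q=[crop(n,[*(R@p+o),z]) for p in pts]
    cv2.polylines(im,[np.round(np.array(q)*16).astype(np.int32)],True,col,1,cv2.LINE_AA,4)
t=np.linspace(-np.pi/2,np.pi/2,20)
fig=[V([.09,.06]),V([.09,-.06]),V([-.09,-.06]),V([-.09,-.026])]+[V([-.139-.026*np.cos(k),.026*np.sin(k)]) for k in t]+[V([-.09,.026]),V([-.09,.06])]
tab=[V(p) for p in[(-.29,.17),(.07,.17),(.07,-.17),(-.29,-.17)]]
x=V([np.cos(k) for k in np.linspace(0,6.28,16)]);circ=lambda c,r:[V(c)+r*V([np.cos(k),np.sin(k)]) for k in np.linspace(0,6.28,16)]
im=[]
for n,f in(("top","t1"),("scene","s1")):
    a=cv2.imread(f"pics/{f}.png")
    dr(a,n,V([.6208,-.103]),-1.44,tab,.037,(0,255,0))
    dr(a,n,V([.607,.0245]),-1.287,fig,.077,(255,0,0));dr(a,n,V([.607,.0245]),-1.287,circ((.065,0),.004),.077,(0,0,255))
    if n=="scene":a=a[120:450,180:540]
    im.append(a)
b=cv2.resize(im[0][20:560,20:600],None,fx=.75,fy=.75);b=im[0][130:400,40:560];b=cv2.resize(b,None,fx=1.5,fy=1.5,interpolation=cv2.INTER_CUBIC)
cv2.imwrite("pics/o1.png",b);cv2.imwrite("pics/o2.png",cv2.resize(im[1],None,fx=1.7,fy=1.7))
```

```text
(no output)
```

View pics/o1.png

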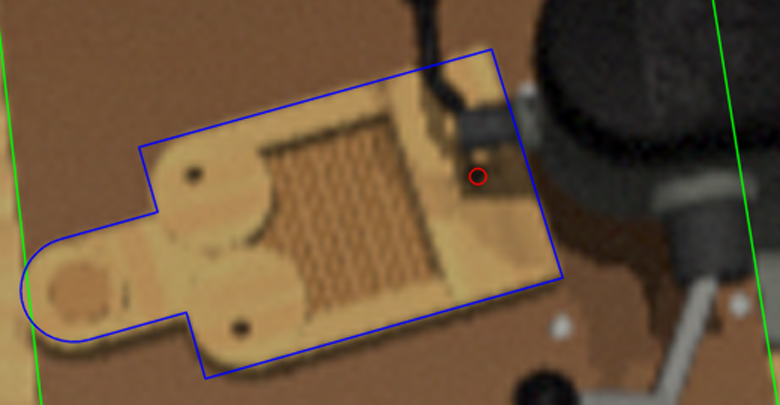

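View pics/o2.png

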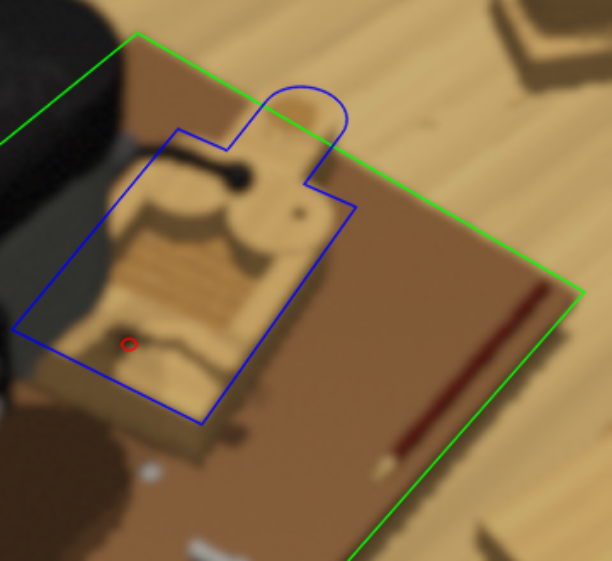

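Top overlay: the outline and mark circle at (478,177) fit well. The scene overlay seems off by 2-3 px at the figure's edges, so I'll check it numerically before I rely on it.

Run:
```python
from h import *
from scipy.ndimage import map_coordinates as mc
V=np.array
def prof(n,f,o,a,p,m,z):
    I=cv2.cvtColor(cv2.imread(f),cv2.COLOR_BGR2GRAY).astype(float)
    R=V([[np.cos(a),-np.sin(a)],[np.sin(a),np.cos(a)]]);out=0
    s=np.arange(-.018,.0181,.002)
    for pp in p:
        q=V([proj(n,[*(R@(V(pp)+V(m)*k)+o),z]) for k in s]);out=out+mc(I,[q[:,1],q[:,0]],order=1)
    return np.round(out/len(p)).astype(int)
o=V([.607,.0245]);a=-1.287
print(np.arange(-18,19,2))
for nm,p,m in(("left side",[(x,.06) for x in np.linspace(-.02,.08,20)],(0,1)),("foot L",[(.09,y) for y in np.linspace(.02,.055,10)],(1,0)),("foot R",[(.09,y) for y in np.linspace(-.055,-.03,10)],(1,0)),("headside L",[(x,.026) for x in np.linspace(-.135,-.1,10)],(0,1)),("headside R",[(x,-.026) for x in np.linspace(-.135,-.1,10)],(0,-1)),("tip",[(-.165,y) for y in(-.005,0,.005)],(-1,0))):
    for n,f in(("top","pics/top0.png"),("scene","pics/scene0.png")): print(nm,n,prof(n,f,o,a,p,m,.077))
o=V([.6208,-.103]);a=-1.44
for nm,p,m in(("tab front",[(-.29,y) for y in np.linspace(-.1,-.03,20)],(-1,0)),("tab left",[(x,.17) for x in np.linspace(-.28,.06,20)],(0,1)),("tab right",[(x,-.17) for x in np.linspace(-.28,.06,20)],(0,-1)),("tab back",[(.07,y) for y in np.linspace(.1,.16,20)],(1,0)),("tab backR",[(.07,y) for y in np.linspace(-.16,-.12,20)],(1,0))):
    for n,f in(("top","pics/top0.png"),("scene","pics/scene0.png")): print(nm,n,prof(n,f,o,a,p,m,.037))
```

```text
[-18 -16 -14 -12 -10  -8  -6  -4  -2   0   2   4   6   8  10  12  14  16
  18]
left side top [ 90 105 119 128 132 133 132 129 122 110  97  86  81  80  80  79  79  79
  79]
left side scene [151 154 155 155 154 151 143 128 109  89  76  70  68  69  74  82  89  93
  94]
foot L top [102 104 104 106 109 110 109 103  92  80  76  80  84  86  84  81  73  54
  34]
foot L scene [155 156 157 158 159 159 155 147 132 113  96  86  82  81  81  80  78  77
  74]
foot R top [128 128 129 132 133 133 133 132 121  96  69  54  47  44  42  39  36  34
  33]
foot R scene [62 63 64 65 65 66 67 66 64 62 59 57 55 55 54 52 50 47 45]
headside L top [139 141 143 145 147 147 144 134 119 104  94  90  89  89  89  90  90  90
  90]
headside L scene [154 156 157 156 152 143 129 114 102  98  99 103 106 110 114 118 121 123
 124]
headside R top [135 135 134 133 136 140 145 148 145 132 107  78  61  61  71  83  91  94
  93]
headside R scene [147 147 147 147 149 151 154 157 159 159 156 149 137 123 112 105 102 100
 100]
tip top [124 122 128 141 147 147 148 148 148 148 148 149 150 151 150 150 150 151
 150]
tip scene [140 145 150
[... 242 characters left out ...]
50 152
 153]
tab left top [ 77  69  64  63  67  73  79  85  92 103 117 128 135 137 138 138 139 140
 141]
tab left scene [ 79  83  89  94  97  98  94  86  75  68  71  77  87 102 122 140 151 156
 157]
tab right top [ 96  96  96  96  96  96  94  86  79  86 108 130 143 146 146 145 144 144
 144]
tab right scene [26 27 28 28 28 29 29 29 30 31 31 30 30 30 29 29 29 28 28]
tab back top [41 37 35 35 35 34 33 34 40 49 56 58 59 60 59 58 58 57 58]
tab back scene [ 90  89  88  87  85  86  89  92  91  82  68  59  61  69  76  85  97 115
 135]
tab backR top [ 93  93  93  92  92  92  92  96 105 124 141 147 148 147 146 146 146 146
 146]
tab backR scene [13 13 14 14 14 14 14 14 14 14 14 13 13 14 14 14 14 14 14]
```

Both cameras agree once a constant ~3.5 mm x offset between them is allowed for. The relative slide is about (-4, -65) mm, with the figure's yaw at -1.267. I'll go up and over now.

>>> {"name": "move_arm", "arguments": {"plan": [0.085, 0, 0, -0.06, 0, 0, 0, 0.085, 0, 0, -0.12, 0, 0, 0, 0.085, 0, 0, -0.18, 0, 0, 0, 0.085, 0, 0, -0.24, 0, 0, 0, 0.085, -0.03, 0.03, -0.26, 0, 0, -8, 0.085, -0.07, 0.08, -0.26, 0, 0, -16, 0.085, -0.11, 0.13, -0.26, 0, 0, -24, 0.085, -0.15, 0.175, -0.26, 0, 0, -32, 0.085, -0.19, 0.22, -0.26, 0, 0, -40, 0.085, -0.23, 0.27, -0.26, 0, 0, -48, 0.085, -0.27, 0.315, -0.26, 0, 0, -56, 0.085, -0.31, 0.36, -0.26, 0, 0, -60]}}

```text
time_s: 1.6
eef_pos: [0.3754, -0.2315, 0.4567]
ee_rot: [-3.141, 0.0, -1.854]
wrist_force: [1.3, -1.0, 0.1]
gripper_width: 0.995
finger_force: 0.0
```

Run:
```python
from h import *
rel([.5664,.150,.45],-1.267);print(r.observe()["q"],r.observe()["wrist_force"])
```

```text
t 1.6 pos [ 0.3754 -0.2315  0.4567] rot [-3.1413e+00  2.0000e-04 -1.8543e+00] shift [-0.4197 -0.0766  0.0068] turn [-2.000e-02  1.000e-02 -3.365e+01]
[-1.02873219e-01 -1.02577547e-01  4.32907415e-02 -1.92651049e-04
 -1.71631965e+00 -1.80613127e-01] [ 1.33835047 -0.98756678  0.09992228]
```

>>> {"name": "move_arm", "arguments": {"plan": [0.085, -0.04, -0.007, 0, 0, 0, -4, 0.085, -0.09, -0.016, 0, 0, 0, -8, 0.085, -0.14, -0.025, 0, 0, 0, -12, 0.085, -0.19, -0.034, 0, 0, 0, -16, 0.085, -0.24, -0.043, 0, 0, 0, -20, 0.085, -0.29, -0.052, 0, 0, 0, -24, 0.085, -0.34, -0.062, 0, 0, 0, -28, 0.085, -0.385, -0.07, 0, 0, 0, -32, 0.085, -0.42, -0.0766, 0, 0, 0, -33.6, 0.085, -0.42, -0.0766, 0.06, 0, 0, -33.6, 0.085, -0.42, -0.0766, 0.12, 0, 0, -33.6, 0.085, -0.42, -0.0766, 0.12, 0, 0, -33.6]}}

```text
time_s: 3.1
eef_pos: [0.5647, 0.1467, 0.3316]
ee_rot: [3.131, -0.002, -1.271]
wrist_force: [-0.6, -0.9, 1.9]
gripper_width: 0.992
finger_force: 0.0
```

Run:
```python
from h import *
rel([.5664,.150,.045],-1.267);print(r.observe()["q"],r.observe()["wrist_force"])
a=r.grab_frame("top");b=r.grab_frame("scene")
cv2.imwrite("pics/c1.png",np.hstack([a[:,120:500],b[:,150:530]])[:,:,::-1])
cv2.imwrite("pics/top1.png",a[:,:,::-1]);cv2.imwrite("pics/scene1.png",b[:,:,::-1])
```

```text
t 3.1 pos [0.5647 0.1467 0.3316] rot [ 3.1311e+00 -1.6000e-03 -1.2712e+00] shift [-0.0031 -0.0056  0.2866] turn [ 0.6  -0.09 -0.24]
[ 0.58801965  0.15846442  0.04374655 -0.00149483 -1.46654686 -0.2882275 ] [-0.64032869 -0.89601817  1.87835686]
```

View pics/c1.png

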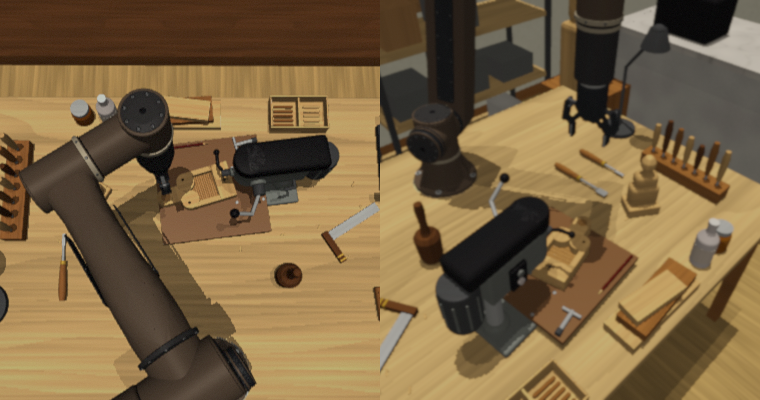

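The arm reaches around from the left (crop wrist at (143,110)) and the drill is clear. The statue at about (208,188) full pixel sits below the wrist link, so I'll check that height.

Run:
```python
from h import *
for z in np.arange(.4,1.3,.1): print(round(z,2),np.round(atz("top",(263,108),z)[:2],3),np.round(atz("top",(208,188),z)[:2],3),"elbowcorner",np.round(atz("top",(160,192),z)[:2],3))
print("statue", tri((208,188),(411,190)))
```

```text
0.4 [0.742 0.197] [0.518 0.336] elbowcorner [0.506 0.461]
0.5 [0.701 0.185] [0.494 0.313] elbowcorner [0.483 0.428]
0.6 [0.659 0.173] [0.47 0.29] elbowcorner [0.46  0.396]
0.7 [0.618 0.161] [0.446 0.267] elbowcorner [0.437 0.364]
0.8 [0.577 0.149] [0.422 0.245] elbowcorner [0.414 0.331]
0.9 [0.535 0.137] [0.398 0.222] elbowcorner [0.391 0.299]
1.0 [0.494 0.125] [0.374 0.199] elbowcorner [0.368 0.266]
1.1 [0.453 0.113] [0.35  0.176] elbowcorner [0.344 0.234]
1.2 [0.411 0.101] [0.326 0.154] elbowcorner [0.321 0.202]
statue (array([0.59327196, 0.40735235, 0.08166809]), np.float64(0.0016400767370804425))
```

>>> {"name": "move_arm", "arguments": {"plan": [0.085, 0, 0, 0.05, 0, 0, 0, 0.085, 0, 0, 0.1, 0, 0, 0, 0.085, 0, 0, 0.15, 0, 0, 0, 0.085, 0, 0, 0.19, 0, 0, 0, 0.085, 0, 0, 0.21, 0, 0, 0, 0.085, 0, 0, 0.21, 0, 0, 0, 0.085, 0, 0, 0.21, 0, 0, 0]}}

```text
time_s: 4.08
eef_pos: [0.5698, 0.1487, 0.1297]
ee_rot: [-3.137, 0.001, -1.271]
wrist_force: [-1.0, 0.2, 0.6]
gripper_width: 0.998
finger_force: 0.0
```

Run:
```python
from h import *
rel([.5664,.150,.046],-1.267);print(r.observe()["dq"].max())
```

```text
t 4.075 pos [0.5698 0.1487 0.1297] rot [-3.1370e+00  5.0000e-04 -1.2708e+00] shift [-0.0022  0.0032  0.0837] turn [-0.26  0.03 -0.22]
0.0058985702100270146
```

>>> {"name": "move_arm", "arguments": {"plan": [0.085, -0.002, 0.003, 0.03, 0, 0, -0.2, 0.085, -0.002, 0.003, 0.055, 0, 0, -0.2, 0.085, -0.002, 0.003, 0.072, 0, 0, -0.2, 0.085, -0.002, 0.003, 0.083, 0, 0, -0.2, 0.085, -0.002, 0.003, 0.083, 0, 0, -0.2, 0.085, -0.002, 0.003, 0.083, 0, 0, -0.2]}}

```text
time_s: 4.82
eef_pos: [0.5647, 0.149, 0.0446]
ee_rot: [-3.14, 0.0, -1.267]
wrist_force: [0.7, -0.1, 0.5]
gripper_width: 0.993
finger_force: 0.0
```

Run:
```python
from h import *
rel([.5664,.150,.046],-1.267);print(r.observe()["wrist_force"])
a=r.grab_frame("top");b=r.grab_frame("scene")
cv2.imwrite("pics/top2.png",a[:,:,::-1]);cv2.imwrite("pics/scene2.png",b[:,:,::-1])
A=cv2.resize(a[130:230,260:380],None,fx=4,fy=4,interpolation=cv2.INTER_CUBIC);B=cv2.resize(b[170:310,290:370],None,fx=400/140,fy=400/140,interpolation=cv2.INTER_CUBIC)
cv2.imwrite("pics/c2.png",np.hstack([A,B[:400]])[:,:,::-1])
```

```text
t 4.825 pos [0.5647 0.149  0.0446] rot [-3.1403e+00  1.0000e-04 -1.2675e+00] shift [-0.0004 -0.0019 -0.0014] turn [-0.07  0.01 -0.03]
[ 0.66416713 -0.14215586  0.48185051]
```

View pics/c2.png

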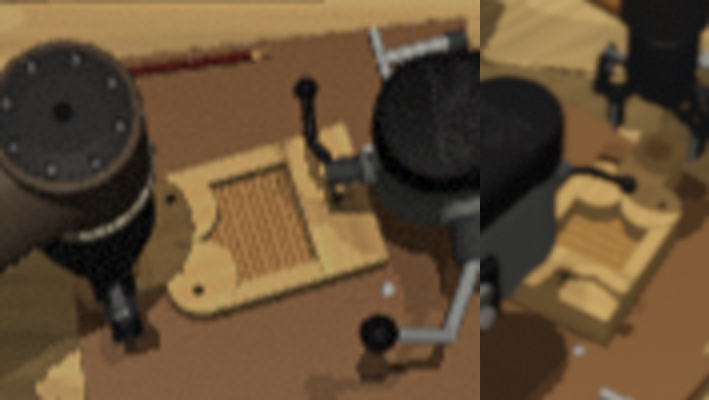

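The fingers straddle the head (right panel, pads either side of (650,140)) and the body is undisturbed. Closing.

>>> {"name": "move_arm", "arguments": {"plan": [0.06, 0, 0, 0, 0, 0, 0, 0.052, 0, 0, 0, 0, 0, 0, 0.046, 0, 0, 0, 0, 0, 0, 0.04, 0, 0, 0, 0, 0, 0, 0.04, 0, 0, 0, 0, 0, 0, 0.04, 0, 0, 0, 0, 0, 0], "grip_force": 40}}

```text
time_s: 5.68
eef_pos: [0.564, 0.1487, 0.0437]
ee_rot: [3.141, -0.0, -1.268]
wrist_force: [-0.2, -0.5, -0.5]
gripper_width: 0.47
finger_force: 0.0
```

```bash
cat > m.py <<'E'
from h import *
from scipy.ndimage import map_coordinates as mc
V=np.array
def edges(I,f,z,segs):
    a=f[2];R=V([[np.cos(a),-np.sin(a)],[np.sin(a),np.cos(a)]])
    s=np.arange(-.014,.0141,.0005);out=[]
    for p,m in segs:
        v=0
        for pp in p:
            q=V([proj("top",[*(R@(V(pp)+V(m)*k)+f[:2]),z]) for k in s]);v=v+mc(I,[q[:,1],q[:,0]],order=1)
        g=np.gradient(v/len(p));w=np.clip(-g,0,None);k=np.argmax(w);sl=slice(max(k-6,0),k+7);out.append(((s[sl]*w[sl]).sum()/w[sl].sum()*1e3).round(2))
    return out
SEG=[([(x,.06) for x in np.linspace(-.02,.08,30)],(0,1)),([(x,.06) for x in np.linspace(-.02,.03,15)],(0,1)),([(x,.06) for x in np.linspace(.03,.08,15)],(0,1)),([(.09,y) for y in np.linspace(-.055,-.03,12)],(1,0)),([(.09,y) for y in np.linspace(.03,.055,10)],(1,0))]
g=lambda a:cv2.cvtColor(a,cv2.COLOR_BGR2GRAY).astype(float)
E
python3 - <<'E'
from m import *
rel([.5664,.150,.046],-1.267);o=r.observe();print(o["wrist_force"],o["gripper_width"],o["finger_force"])
a=r.grab_frame("top")[:,:,::-1];cv2.imwrite("pics/top3.png",a)
f=V([.6076,.0243,-1.267])
for n in("top0","top2","top3"): print(n,edges(g(cv2.imread(f"pics/{n}.png")),f,.077,SEG))
E
```

```text
t 5.675 pos [0.564  0.1487 0.0437] rot [ 3.1415 -0.     -1.2676] shift [-0.0005 -0.0026 -0.0023] turn [ 0.01 -0.   -0.04]
[-0.17933163 -0.48341606 -0.53667861] 0.47011069314501797 0.0
top0 [np.float64(-0.13), np.float64(-0.05), np.float64(-0.62), np.float64(-0.98), np.float64(-0.98)]
top2 [np.float64(-0.12), np.float64(-0.03), np.float64(-0.6), np.float64(-0.95), np.float64(-1.04)]
top3 [np.float64(-0.49), np.float64(-0.04), np.float64(-0.7), np.float64(-0.98), np.float64(-1.09)]
```

Opening is 40 mm with zero force, so something is off. Looking.

Run:
```python
from h import *
a=r.grab_frame("top");b=r.grab_frame("scene")
A=cv2.resize(a[150:230,255:335],None,fx=5,fy=5,interpolation=cv2.INTER_CUBIC);B=cv2.resize(b[150:230,310:390],None,fx=5,fy=5,interpolation=cv2.INTER_CUBIC)
cv2.imwrite("pics/c3.png",np.hstack([A,B])[:,:,::-1])
```

```text
(no output)
```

View pics/c3.png

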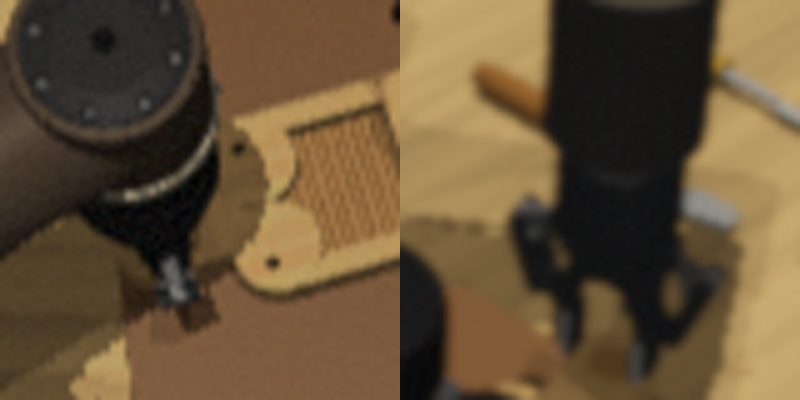

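Run:
```python
from h import *
o=r.observe();p=o["eef_pos"];R=Ro.from_euler("xyz",o["ee_rot"]).as_matrix()
print(p,o["gripper_width"],o["finger_force"],o["time_s"])
for w in(.02,.026):
  for s in(-1,1):
    for dz in (0,-.012):
      P=p+R@[0,s*w,dz];q=proj("scene",P);t=proj("top",P);print(w,s,dz,"c3 scene",np.round([(q[0]-310)*5+400,(q[1]-150)*5]),"c3 top",np.round([(t[0]-255)*5,(t[1]-150)*5]))
u=np.array([np.cos(-1.267),np.sin(-1.267)]);n=np.array([-u[1],u[0]])
for x,y in((-.132,.026),(-.132,-.026),(-.165,0),(-.139,0)):
  P=[*(np.array([.6066,.0243])+x*u+y*n),.077];q=proj("scene",P);t=proj("top",P);print(x,y,np.round([(q[0]-310)*5+400,(q[1]-150)*5]),np.round([(t[0]-255)*5,(t[1]-150)*5]))
```

```text
[0.5640194  0.14873389 0.04366899] 0.4647296812619209 0.0 5.825
0.02 -1 0 c3 scene [631. 415.] c3 top [156. 220.]
0.02 -1 -0.012 c3 scene [632. 402.] c3 top [155. 216.]
0.02 1 0 c3 scene [574. 391.] c3 top [173. 276.]
0.02 1 -0.012 c3 scene [575. 378.] c3 top [172. 273.]
0.026 -1 0 c3 scene [640. 418.] c3 top [153. 212.]
0.026 -1 -0.012 c3 scene [641. 405.] c3 top [152. 208.]
0.026 1 0 c3 scene [566. 388.] c3 top [175. 285.]
0.026 1 -0.012 c3 scene [567. 375.] c3 top [174. 281.]
-0.132 0.026 [649. 383.] [148. 196.]
-0.132 -0.026 [573. 352.] [170. 270.]
-0.165 0 [634. 335.] [110. 247.]
-0.139 0 [616. 360.] [149. 236.]
```

Run:
```python
from h import *
b=r.grab_frame("scene")[:,:,::-1];cv2.imwrite("pics/scene3.png",b)
G=cv2.cvtColor(b,cv2.COLOR_BGR2GRAY)
print(list(range(332,372)))
for y in range(208,238): print(y,*G[y,332:372])
```

```text
[332, 333, 334, 335, 336, 337, 338, 339, 340, 341, 342, 343, 344, 345, 346, 347, 348, 349, 350, 351, 352, 353, 354, 355, 356, 357, 358, 359, 360, 361, 362, 363, 364, 365, 366, 367, 368, 369, 370, 371]
208 97 94 90 78 67 62 58 48 33 21 17 18 20 32 57 84 95 99 97 91 78 63 41 24 18 18 17 16 18 25 45 67 76 71 56 39 26 23 21 29
209 95 94 93 91 90 90 88 75 51 29 17 18 18 29 51 76 93 99 101 98 91 77 54 29 19 18 18 17 17 25 46 67 76 70 56 36 24 19 24 33
210 95 95 97 99 101 103 102 92 67 39 24 19 19 25 45 73 92 99 100 98 94 80 55 32 19 18 17 18 17 23 41 64 74 69 53 34 23 21 30 47
211 94 97 100 104 107 107 107 98 77 48 32 27 23 22 45 74 91 98 98 97 92 78 57 36 22 17 18 16 18 22 36 56 66 61 46 29 20 24 39 56
212 96 99 102 106 108 108 106 99 81 56 46 41 28 23 45 72 91 96 98 96 92 79 63 43 28 20 18 17 19 20 28 44 52 46 33 23 23 35 53 66
213 97 99 102 105 107 109 107 100 80 59 54 49 33 25 45 75 91 96 97 96 92 82 72 58 39 24 18 16 16 18 22 30 33 30 23 21 29 47 64 74
214 98 100 99 103 110 117 120 113 89 61 56 50 33 25 49 78 93 97 98 96 89 83 78 68 48 27 18 16 18 16 18 20 21 19 19 27 40 59 72 79
215 
[... 2273 characters left out ...]
 58 68 73 79 84 99 124
233 132 116 99 84 64 44 31 25 29 34 33 38 63 89 102 105 104 105 104 104 104 99 89 78 73 71 69 62 52 46 43 43 43 47 55 61 69 78 97 124
234 157 149 141 130 112 88 58 33 26 28 26 27 53 82 99 102 102 102 103 103 103 97 86 77 71 69 64 56 48 43 42 42 43 43 45 48 55 68 96 124
235 163 161 159 155 147 129 95 55 29 22 21 28 53 81 97 102 100 99 100 100 101 97 89 81 75 68 58 49 44 42 43 43 43 43 42 43 47 62 90 116
236 163 163 164 164 162 151 124 82 46 28 26 37 64 88 99 100 99 99 99 101 102 101 97 92 83 71 56 46 44 43 42 43 43 43 43 42 45 58 79 98
237 163 163 164 165 166 161 144 116 86 62 53 63 81 94 99 99 98 99 100 101 103 102 102 99 94 82 66 51 44 43 42 43 43 44 43 43 45 57 75 87
```

Run:
```python
from h import *
p=np.array([.5647,.1467,.3316]);R=Ro.from_euler("xyz",[3.1311,-.0016,-1.2712]).as_matrix()
for s in(-1,0,1):
  for dz in(0,-.013,-.04):print(s,dz,np.round(proj("scene",p+R@[0,s*.045,dz]),1),np.round(proj("top",p+R@[0,s*.045,dz]),1))
G=cv2.imread("pics/scene1.png",0)
print("     ",*range(328,392,2))
for y in range(90,165,2): print(y,*G[y,328:392:2])
```

```text
-1 0 [371.5 162.2] [277.8 162.6]
-1 -0.013 [372.1 158.2] [277.4 161.2]
-1 -0.04 [373.1 149.7] [276.5 158.3]
0 0 [356.2 156.8] [282.2 177.5]
0 -0.013 [356.6 152.9] [281.8 176.2]
0 -0.04 [357.4 144.4] [281.1 173.6]
1 0 [341.4 151.6] [286.7 192.5]
1 -0.013 [341.6 147.7] [286.4 191.4]
1 -0.04 [342.1 139.3] [285.7 189. ]
      328 330 332 334 336 338 340 342 344 346 348 350 352 354 356 358 360 362 364 366 368 370 372 374 376 378 380 382 384 386 388 390
90 154 158 161 165 166 166 160 137 101 60 20 16 17 18 18 18 20 21 21 21 20 19 16 18 16 60 98 102 106 105 96 78
92 161 164 166 166 167 167 166 165 156 105 25 17 17 19 17 17 19 19 18 18 18 17 17 17 19 69 98 98 89 73 58 47
94 165 166 166 166 166 163 159 160 160 112 28 16 15 15 17 17 17 17 18 18 18 17 17 16 20 74 89 71 50 45 46 42
96 165 164 163 163 159 134 102 128 159 112 25 16 17 16 17 16 18 19 16 17 18 17 17 15 19 48 51 43 41 44 46 41
98 162 162 163 160 129 82 73 102 152 108 24 16 18 18 15 15 18 19 16 17 17 17 17 18 18 38 45 44 43 44 46 40
100 166 168 167 131 58 36 57 77 103 75 18 17 17 16 17 19 19 18 18 17 18 18 16 17 21 38 44 43 43 45 45 4
[... 3105 characters left out ...]
 107 120 142 153 156 156 158 158 157 155 155 155 155 152 148 147
156 161 159 157 157 157 155 155 156 159 160 158 141 96 64 61 69 87 98 111 131 151 158 157 156 155 156 156 153 150 148 149 149
158 158 157 157 155 154 155 159 160 159 158 156 155 146 122 87 63 62 74 88 99 117 142 152 156 156 155 151 148 149 150 149 149
160 157 156 154 155 158 161 160 157 156 156 156 156 157 155 147 125 87 61 63 76 89 107 133 151 150 149 148 150 150 149 150 152
162 141 149 157 162 161 158 155 155 155 156 157 158 158 158 158 157 143 110 82 62 67 86 123 132 128 149 150 149 148 150 153 154
164 106 120 141 153 154 154 154 155 156 158 158 159 159 159 159 157 155 151 140 107 73 67 91 108 137 150 149 147 149 152 154 157
```

The pictures show the fingertips sitting about 35 mm above where the reported TCP puts them (tips at (342,135)/(375,145) against predicted rows 148/158). So the fingers closed just above the head, touching nothing. I'll open, go lower in steps while watching the force, and close again.

>>> {"name": "move_arm", "arguments": {"plan": [0.085, 0, 0, 0, 0, 0, 0, 0.085, 0, 0, 0, 0, 0, 0, 0.085, 0, 0, 0, 0, 0, 0, 0.085, 0, 0, 0, 0, 0, 0, 0.085, 0, 0, 0, 0, 0, 0, 0.085, -0.001, -0.002, 0.005, 0, 0, 0, 0.085, -0.001, -0.002, 0.01, 0, 0, 0, 0.085, -0.001, -0.002, 0.015, 0, 0, 0, 0.085, -0.001, -0.002, 0.015, 0, 0, 0]}}

```text
time_s: 7.0
eef_pos: [0.5652, 0.15, 0.028]
ee_rot: [3.14, -0.0, -1.268]
wrist_force: [-0.4, -0.1, 1.2]
gripper_width: 0.995
finger_force: 0.0
```

Run:
```python
from m import *
rel([.5664,.150,.016],-1.267);o=r.observe();print(o["wrist_force"],o["gripper_width"],o["q"],r.hold_point_z)
b=r.grab_frame("scene")[:,:,::-1];cv2.imwrite("pics/scene4.png",b)
G=cv2.cvtColor(b,0+cv2.COLOR_BGR2GRAY)
print(*range(326,374,2))
for y in range(196,240,2): print(y,*G[y,326:374:2])
```

```text
t 7.0 pos [0.5652 0.15   0.028 ] rot [ 3.1404e+00 -3.0000e-04 -1.2677e+00] shift [ 0.0004 -0.0011  0.012 ] turn [ 0.07 -0.02 -0.04]
[-0.39008743 -0.09254923  1.15911311] 0.9950507718841545 [ 5.93551845e-01  3.74698961e-01 -3.95350697e-01 -9.23894782e-05
 -8.02002047e-01 -2.90420434e-01] -0.0187
326 328 330 332 334 336 338 340 342 344 346 348 350 352 354 356 358 360 362 364 366 368 370 372
196 88 86 92 37 30 42 51 40 18 19 19 18 20 19 18 19 18 17 16 19 46 75 76 78
198 101 95 67 23 29 49 72 50 18 16 19 19 21 18 19 21 20 18 18 20 55 76 76 74
200 100 96 61 21 19 60 91 71 27 17 19 20 19 18 19 19 18 20 19 20 55 73 73 73
202 98 90 46 20 23 65 84 59 25 20 18 17 18 19 19 20 19 19 17 21 43 68 75 76
204 97 88 38 17 20 28 38 23 16 16 16 19 18 18 16 17 17 18 19 25 36 48 59 58
206 98 93 60 44 27 22 26 20 23 35 25 17 17 19 18 18 18 19 19 19 32 38 38 48
208 99 97 94 88 58 22 20 32 72 92 64 26 19 18 17 18 20 20 20 18 29 34 26 30
210 99 98 96 94 75 39 25 47 96 103 94 78 60 38 22 18 19 34 45 22 24 35 22 20
212 98 99 97 96 81 53 32 46 94 101 100 98 95 83 54 43 23 32 33 19 20 35 25 18
214 99 99 99 98 80 
[... 330 characters left out ...]
5 64 60 61 59 66 78 81 77 52 29 25 36 43
224 99 98 92 59 51 71 77 87 93 80 76 69 62 60 62 70 79 80 75 61 34 38 69 78
226 96 96 100 96 88 65 60 89 97 86 79 78 74 72 74 77 77 76 71 60 31 49 75 99
228 58 59 90 119 142 137 97 103 101 99 92 80 77 77 78 76 73 73 66 63 45 68 77 108
230 53 45 29 44 87 116 96 95 95 102 102 96 87 82 77 75 72 62 55 66 74 79 83 119
232 148 136 107 87 50 40 37 39 45 78 105 106 103 100 87 73 70 55 45 49 66 79 87 136
234 162 160 162 157 141 112 59 25 26 52 99 102 102 102 86 72 65 47 43 42 45 54 79 134
236 161 164 165 163 163 162 123 47 27 64 99 99 99 102 97 83 56 43 44 43 44 45 72 111
238 160 166 163 163 165 166 156 129 111 100 99 99 101 102 102 100 80 48 43 44 44 46 69 78
```

>>> {"name": "move_arm", "arguments": {"plan": [0.085, 0, -0.001, 0.005, 0, 0, 0, 0.085, 0, -0.001, 0.01, 0, 0, 0, 0.085, 0, -0.001, 0.015, 0, 0, 0, 0.085, 0, -0.001, 0.015, 0, 0, 0, 0.065, 0, -0.001, 0.015, 0, 0, 0, 0.055, 0, -0.001, 0.015, 0, 0, 0, 0.045, 0, -0.001, 0.015, 0, 0, 0, 0.04, 0, -0.001, 0.015, 0, 0, 0, 0.04, 0, -0.001, 0.015, 0, 0, 0, 0.04, 0, -0.001, 0.015, 0, 0, 0], "grip_force": 40}}

```text
time_s: 8.3
eef_pos: [0.5668, 0.1507, 0.0141]
ee_rot: [-3.141, 0.0, -1.268]
wrist_force: [-2.4, 0.1, 5.5]
gripper_width: 0.597
finger_force: 43.3
```

Run:
```python
from m import *
rel([.5664,.150,.013],-1.267);o=r.observe();print(o["wrist_force"],o["gripper_width"],o["finger_force"])
a=r.grab_frame("top")[:,:,::-1];cv2.imwrite("pics/top5.png",a)
f=V([.6076,.0243,-1.267])
for n in("top0","top5"): print(n,edges(g(cv2.imread(f"pics/{n}.png")),f,.077,SEG))
```

```text
t 8.3 pos [0.5668 0.1507 0.0141] rot [-3.1411e+00  1.0000e-04 -1.2675e+00] shift [0.0006 0.0006 0.0011] turn [-0.03  0.   -0.03]
[-2.39896214  0.09526275  5.50076808] 0.596682431231853 43.29564772546291
top0 [np.float64(-0.13), np.float64(-0.05), np.float64(-0.62), np.float64(-0.98), np.float64(-0.98)]
top5 [np.float64(-0.09), np.float64(0.35), np.float64(-0.61), np.float64(-1.27), np.float64(-1.01)]
```

Gripped at 51 mm opening and 43 N, and the figure has not moved. Now sliding it by world (-4, -65) mm.

>>> {"name": "move_arm", "arguments": {"plan": [0.04, 0.004, 0.0015, 0, 0, 0, 0, 0.04, 0.01, 0.0038, 0, 0, 0, 0, 0.04, 0.018, 0.0069, 0, 0, 0, 0, 0.04, 0.026, 0.01, 0, 0, 0, 0, 0.04, 0.034, 0.013, 0, 0, 0, 0, 0.04, 0.042, 0.0161, 0, 0, 0, 0, 0.04, 0.049, 0.0188, 0, 0, 0, 0, 0.04, 0.055, 0.0211, 0, 0, 0, 0, 0.04, 0.059, 0.0226, 0, 0, 0, 0, 0.04, 0.0608, 0.0233, 0, 0, 0, 0, 0.04, 0.0608, 0.0233, 0, 0, 0, 0, 0.04, 0.0608, 0.0233, 0, 0, 0, 0]}}

```text
time_s: 9.85
eef_pos: [0.563, 0.0852, 0.014]
ee_rot: [-3.141, -0.0, -1.268]
wrist_force: [1.1, 3.4, 4.9]
gripper_width: 0.595
finger_force: 43.4
```

Run:
```python
from m import *
rel([.5668-.004,.1507-.065,.0141],-1.2675);o=r.observe();print(o["wrist_force"],o["gripper_width"],o["finger_force"])
a=r.grab_frame("top")[:,:,::-1];cv2.imwrite("pics/top6.png",a)
f=V([.6076,.0243,-1.267])
S2=[([(x,.06) for x in np.linspace(-.02,.04,20)],(0,1)),([(x,.06) for x in np.linspace(-.02,.01,10)],(0,1)),([(x,.06) for x in np.linspace(.01,.04,10)],(0,1)),([(x,.034) for x in ()],(0,1))][:3]
print(edges(g(cv2.imread("pics/top0.png")),f,.077,S2))
print(edges(g(a),f+[-.004,-.065,0],.077,S2))
# template shift of the carved recess/eye-hole area: predicted warp vs actual
```

```text
t 9.85 pos [0.563  0.0852 0.014 ] rot [-3.1407e+00 -1.0000e-04 -1.2678e+00] shift [-0.0005  0.     -0.0001] turn [-0.05 -0.01 -0.02]
[1.07652232 3.42828868 4.89773009] 0.5951763602722929 43.44891741871834
[np.float64(-0.05), np.float64(-0.02), np.float64(-0.11)]
[np.float64(1.0), np.float64(-0.72), np.float64(1.82)]
```

The slide went as commanded. Now I'll release, rise straight up, and measure the figure's new pose and the real fingertip offset.

>>> {"name": "move_arm", "arguments": {"plan": [0.06, 0, 0, 0, 0, 0, 0, 0.07, 0, 0, 0, 0, 0, 0, 0.085, 0, 0, 0, 0, 0, 0, 0.085, 0, 0, 0, 0, 0, 0, 0.085, 0, 0, -0.03, 0, 0, 0, 0.085, 0, 0, -0.08, 0, 0, 0, 0.085, 0, 0, -0.14, 0, 0, 0, 0.06, 0, 0, -0.2, 0, 0, 0, 0.05, 0, 0, -0.26, 0, 0, 0, 0.05, -0.06, 0, -0.31, 0, 0, -5, 0.05, -0.11, 0, -0.31, 0, 0, 10, 0.05, -0.11, 0, -0.31, 0, 0, 10]}}

```text
time_s: 11.4
eef_pos: [0.529, 0.1935, 0.3248]
ee_rot: [-3.14, 0.001, -1.443]
wrist_force: [0.5, 0.2, -1.0]
gripper_width: 0.586
finger_force: 0.0
```

Run:
```python
from m import *
rel([.468,-.0551,.40],-1.442);o=r.observe();print(o["wrist_force"],o["gripper_width"],o["finger_force"])
a=r.grab_frame("top")[:,:,::-1];cv2.imwrite("pics/top7.png",a)
b=r.grab_frame("scene")[:,:,::-1];cv2.imwrite("pics/scene7.png",b)
f=V([.6076,.0243,-1.267])
# unwarp figure-plane patches
def unw(n,I,f,xs,ys,z=.077):
    R=V([[np.cos(f[2]),-np.sin(f[2])],[np.sin(f[2]),np.cos(f[2])]])
    P=V([[proj(n,[*(R@V([x,y])+f[:2]),z]) for x in xs] for y in ys]);return cv2.remap(I,P[...,0].astype(np.float32),P[...,1].astype(np.float32),cv2.INTER_CUBIC)
for n,i0,i1,xr,yr in(("top","top0",a,(-.085,.02),(-.065,.065)),("top","top0",a,(-.085,.02),(-.065,0.)),("scene","scene0",b,(-.09,.03),(0,.065))):
    xs=np.arange(*xr,.001);ys=np.arange(*yr,.001)
    A=unw(n,g(cv2.imread(f"pics/{i0}.png")),f,xs,ys);B=unw(n,g(i1),f+[-.004,-.065,0],np.arange(xr[0]-.01,xr[1]+.01,.001),np.arange(yr[0]-.01,yr[1]+.01,.001))
    M=cv2.matchTemplate(B.astype(np.float32),A.astype(np.float32),cv2.TM_CCOEFF_NORMED);_,v,_,l=cv2.minMaxLoc(M)
    W=np.eye(2,3,dtype=np.float32);W[:,2]=l
    try: cc,W=cv2.findTransformECC(A.astype(np.float32),B.astype(np.float32),W,cv2.MOTION_EUCLIDEAN,(3,200,1e-6),None,5)
    except Exception as e: cc=str(e)[:50]
    c=V([(.065-xs[0])/.001,(0-ys[0])/.001]);print(n,v,l,cc,"patch ang",np.arctan2(W[1,0],W[0,0]),"mark shift fig mm",W[:,:2]@c+W[:,2]-c-10, "centre shift", W[:,:2]@V([len(xs)/2,len(ys)/2])+W[:,2]-V([len(xs)/2,len(ys)/2])-10)
    cv2.imwrite(f"pics/u_{n}.png",np.vstack([A,B[10:-10,10:-10]]))
```

```text
t 11.4 pos [0.529  0.1935 0.3248] rot [-3.1400e+00  1.5000e-03 -1.4432e+00] shift [ 0.2387  0.092  -0.0757] turn [-0.09  0.09 -0.07]
[ 0.52171166  0.17448036 -0.98827696] 0.5864327068914383 0.0
top 0.7811906337738037 (10, 10) 0.7857919633087282 patch ang 0.00046358124 mark shift fig mm [ 0.22916292 -0.39017211] centre shift [ 0.22917449 -0.43513948]Traceback (most recent call last):
  File "<stdin>", line 18, in <module>
    return _nx.concatenate(arrs, 0, dtype=dtype, casting=casting)
           ~~~~~~~~~~~~~~~^^^^^^^^^^^^^^^^^^^^^^^^^^^^^^^^^^^^^^^
ValueError: all the input array dimensions except for the concatenation axis must match exactly, but along dimension 1, the array at index 0 has size 106 and the array at index 1 has size 105
```

The figure moved as intended, within 0.5 mm and with no rotation. Next is the fingertip offset, so I can grasp the knob.

Run:
```python
from m import *
o=r.observe();p=o["eef_pos"];R=Ro.from_euler("xyz",o["ee_rot"]).as_matrix()
for s in(-1,1):
  for dz in(0,-.03,-.05):print(s,dz,np.round(proj("scene",p+R@[0,s*.029,dz]),1),np.round(proj("top",p+R@[0,s*.029,dz]),1))
G=cv2.imread("pics/scene7.png",0);q=proj("scene",p).astype(int)
print("     ",*range(q[0]-20,q[0]+24,2))
for y in range(q[1]-40,q[1]+16,2): print(y,*G[y,q[0]-20:q[0]+24:2])
```

```text
-1 0 [366.5 151. ] [264.9 180.5]
-1 -0.03 [367.5 141.9] [263.7 177.7]
-1 -0.05 [368.1 135.6] [262.9 175.8]
1 0 [349.7 143.2] [267.1 200.6]
1 -0.03 [350.3 134.1] [265.9 198.3]
1 -0.05 [350.7 127.9] [265.2 196.7]
      338 340 342 344 346 348 350 352 354 356 358 360 362 364 366 368 370 372 374 376 378 380
107 154 88 24 36 21 46 51 17 15 16 18 16 18 17 15 16 15 21 34 37 42 45
109 160 107 28 52 26 18 18 17 17 17 15 15 17 16 16 17 16 50 94 49 35 39
111 163 118 32 23 21 18 17 16 19 35 34 19 17 16 15 19 18 58 125 61 22 23
113 167 136 47 20 19 17 15 16 58 131 128 77 28 16 32 47 21 38 104 53 20 19
115 170 160 115 77 29 16 13 23 102 161 164 149 91 23 44 59 22 34 104 61 19 19
117 170 167 165 152 86 20 15 37 126 163 165 162 121 33 20 19 17 39 98 47 18 16
119 167 169 170 169 128 43 23 23 104 160 163 163 141 61 20 22 23 24 45 23 18 17
121 171 171 171 167 137 64 34 17 99 159 166 168 165 122 36 24 28 18 18 18 16 21
123 171 168 167 165 135 63 26 23 109 163 169 169 168 148 58 23 22 16 19 18 16 34
125 167 166 166 164 125 58 25 31 126 167 168 167 167 155 76 18 17 16 17 17 29 54
127 166 166 162 157 120 6
[... 855 characters left out ...]
 160 161 160 158 156 153 150 153 154 154 154 154 156 155 155 154 152 151 153 154 154
149 161 160 159 157 155 150 126 120 135 149 154 156 156 155 154 153 152 153 154 154 154 156
151 160 158 156 155 155 142 89 90 103 115 133 150 155 154 152 153 154 155 155 156 157 157
153 156 156 155 154 154 147 91 67 81 94 105 119 135 149 154 155 155 155 157 157 156 155
155 155 154 154 156 159 155 120 72 59 70 81 97 107 126 145 155 157 157 156 154 154 155
157 154 155 158 159 158 156 150 124 88 63 60 73 87 98 113 137 153 154 154 155 155 153
159 158 160 158 156 155 155 155 154 146 121 89 64 63 74 87 98 123 144 154 155 151 148
161 159 156 155 154 155 155 155 157 157 155 148 119 77 59 64 78 96 126 141 139 147 149
```

>>> {"name": "move_arm", "arguments": {"plan": [0.06, 0, 0, -0.05, 0, 0, 0, 0.06, 0.03, 0.012, -0.076, 0, 0, 0, 0.06, 0.08, 0.031, -0.076, 0, 0, 0, 0.06, 0.13, 0.05, -0.076, 0, 0, 0, 0.06, 0.18, 0.069, -0.076, 0, 0, 0, 0.06, 0.22, 0.085, -0.076, 0, 0, 0, 0.06, 0.239, 0.092, -0.076, 0, 0, 0, 0.06, 0.239, 0.092, -0.076, 0, 0, 0, 0.06, 0.239, 0.092, -0.076, 0, 0, 0]}}

```text
time_s: 12.62
eef_pos: [0.4691, -0.0584, 0.3995]
ee_rot: [3.141, 0.0, -1.442]
wrist_force: [0.7, 0.0, 0.0]
gripper_width: 0.703
finger_force: 0.0
```

Run:
```python
from m import *
rel([.468,-.0551,.264],-1.442);o=r.observe();print(o["wrist_force"],o["gripper_width"])
b=r.grab_frame("scene")[:,:,::-1];a=r.grab_frame("top")[:,:,::-1];cv2.imwrite("pics/scene8.png",b);cv2.imwrite("pics/top8.png",a)
p=o["eef_pos"];R=Ro.from_euler("xyz",o["ee_rot"]).as_matrix()
for s in(-1,1): print(np.round(proj("scene",p+R@[0,s*.034,-.037]),1))
print(proj("scene",[.4683,-.0551,.3129]))
G=cv2.imread("pics/scene8.png",0)
print("     ",*range(252,300,2))
for y in range(140,190,2): print(y,*G[y,252:300:2])
```

```text
t 12.625 pos [ 0.4691 -0.0584  0.3995] rot [ 3.1413e+00  1.0000e-04 -1.4420e+00] shift [-0.0034  0.0006  0.1355] turn [0.02 0.01 0.  ]
[0.68499115 0.0475405  0.04350701] 0.7033845543069526
[280.3 142.9]
[260.1 132.4]
[274.50859668 177.26671416]
      252 254 256 258 260 262 264 266 268 270 272 274 276 278 280 282 284 286 288 290 292 294 296 298
140 159 159 156 154 153 154 154 155 154 156 161 154 88 51 50 106 152 160 161 162 164 165 166 167
142 141 142 146 149 153 155 155 156 162 166 167 160 124 100 126 154 159 162 165 166 166 167 167 167
144 135 136 137 139 143 149 158 164 166 166 164 162 158 154 159 162 164 165 166 167 167 167 164 163
146 136 137 138 139 142 146 151 158 163 163 162 160 160 161 165 165 166 167 167 166 164 162 162 162
148 139 140 143 146 147 147 146 145 150 158 160 162 164 165 166 167 168 167 164 162 161 162 162 163
150 142 144 146 147 146 144 143 142 149 161 165 165 166 168 168 166 164 162 161 161 162 163 162 160
152 145 146 146 145 142 141 142 151 163 166 166 167 168 166 164 162 160 161 161 162 162 160 159 159
154 146 145 143 142 142 145 149 161 166 168 168 166 164 
[... 1006 characters left out ...]
 164 164 161 158 155 154
176 144 149 150 151 150 150 149 146 132 61 14 10 13 61 132 154 162 164 161 158 154 152 155 158
178 152 152 151 150 149 146 143 141 127 47 11 12 11 41 126 146 148 148 150 150 154 157 158 155
180 151 151 148 146 142 140 140 140 129 67 18 8 16 70 131 138 136 136 137 142 151 154 152 155
182 149 146 142 139 140 140 137 133 125 90 55 51 77 117 135 136 137 138 139 137 137 143 148 155
184 142 139 139 139 137 133 133 135 117 94 91 119 129 134 136 137 138 137 135 135 138 141 142 139
186 141 140 138 135 132 136 140 134 106 93 112 133 135 136 137 137 135 134 137 139 138 135 132 131
188 153 146 140 139 141 143 139 115 96 101 128 136 137 137 135 133 137 139 138 134 131 131 133 135
```

>>> {"name": "move_arm", "arguments": {"plan": [0.06, -0.003, 0, 0.03, 0, 0, 0, 0.06, -0.003, 0, 0.07, 0, 0, 0, 0.06, -0.003, 0, 0.1, 0, 0, 0, 0.06, -0.003, 0, 0.12, 0, 0, 0, 0.06, -0.003, 0, 0.134, 0, 0, 0, 0.06, -0.003, 0, 0.134, 0, 0, 0, 0.045, -0.003, 0, 0.134, 0, 0, 0, 0.035, -0.003, 0, 0.134, 0, 0, 0, 0.025, -0.003, 0, 0.134, 0, 0, 0, 0.02, -0.003, 0, 0.134, 0, 0, 0, 0.02, -0.003, 0, 0.134, 0, 0, 0, 0.02, -0.003, 0, 0.134, 0, 0, 0], "grip_force": 30}}

```text
time_s: 14.22
eef_pos: [0.4686, -0.0553, 0.2665]
ee_rot: [-3.141, 0.0, -1.442]
wrist_force: [-3.6, 1.7, 5.2]
gripper_width: 0.299
finger_force: 29.2
```

Run:
```python
from m import *
rel([.468,-.0551,.264],-1.442);o=r.observe();print(o["wrist_force"],o["gripper_width"]*85.4,o["finger_force"])
```

```text
t 14.225 pos [ 0.4686 -0.0553  0.2665] rot [-3.1411e+00  1.0000e-04 -1.4422e+00] shift [-0.0003  0.0005  0.0025] turn [-0.03  0.   -0.01]
[-3.56149432  1.70439607  5.16896923] 25.52705277624596 29.18723613023758
```

Knob gripped. Now trying the feed lever gently along its arc.

>>> {"name": "move_arm", "arguments": {"plan": [0.02, -0.0029, 0, 0.0036, 0, 0, 0, 0.02, -0.005, 0, 0.0063, 0, 0, 0, 0.02, -0.0069, 0, 0.0092, 0, 0, 0, 0.02, -0.0076, 0, 0.0101, 0, 0, 0, 0.02, -0.0101, 0, 0.014, 0, 0, 0, 0.02, -0.0101, 0, 0.014, 0, 0, 0, 0.02, -0.0101, 0, 0.014, 0, 0, 0], "grip_force": 40}}

```text
time_s: 15.1
eef_pos: [0.4673, -0.0453, 0.2529]
ee_rot: [-3.141, 0.0, -1.442]
wrist_force: [-5.4, 2.4, 7.6]
gripper_width: 0.295
finger_force: 39.4
```

Run:
```python
from m import *
rel([.468,-.0551,.264],-1.442);o=r.observe();print(o["wrist_force"],o["gripper_width"]*85.4,o["finger_force"])
b=r.grab_frame("scene")[:,:,::-1];cv2.imwrite("pics/scene9.png",b)
```

```text
t 15.1 pos [ 0.4673 -0.0453  0.2529] rot [-3.1407  0.     -1.4422] shift [ 0.0098  0.0006 -0.0111] turn [-0.05  0.   -0.01]
[-5.44100056  2.38122617  7.61090791] 25.212136376206384 39.38831269741058
```

Force went up only slightly over 17 mm of travel, well beyond the 8 mm of play. I'll go a bit further to confirm.

>>> {"name": "move_arm", "arguments": {"plan": [0.02, -0.0027, 0, 0.005, 0, 0, 0, 0.02, -0.0054, 0, 0.0101, 0, 0, 0, 0.02, -0.0077, 0, 0.0154, 0, 0, 0, 0.02, -0.0099, 0, 0.0207, 0, 0, 0, 0.02, -0.0099, 0, 0.0207, 0, 0, 0, 0.02, -0.0099, 0, 0.0207, 0, 0, 0]}}

```text
time_s: 15.9
eef_pos: [0.466, -0.0353, 0.2321]
ee_rot: [-3.141, 0.0, -1.442]
wrist_force: [-3.7, 2.1, 6.9]
gripper_width: 0.291
finger_force: 40.7
```

Run:
```python
from m import *
o=r.observe();print(o["eef_pos"],o["wrist_force"],o["wrist_torque"],o["gripper_width"]*85.4,o["finger_force"])
b=r.grab_frame("scene")[:,:,::-1];a=r.grab_frame("top")[:,:,::-1];cv2.imwrite("pics/scene10.png",b);cv2.imwrite("pics/top10.png",a)
A=cv2.imread("pics/scene8.png")
f=lambda I:cv2.resize(I[140:250,230:300],None,fx=5,fy=5,interpolation=cv2.INTER_CUBIC)
cv2.imwrite("pics/c10.png",np.hstack([f(A),f(b)]))
```

```text
[ 0.46604467 -0.03532629  0.23207332] [-3.68297615  2.1216473   6.92510558] [0.74409723 1.72817059 0.02298951] 24.841088289764713 40.68196892738342
```

View pics/c10.png

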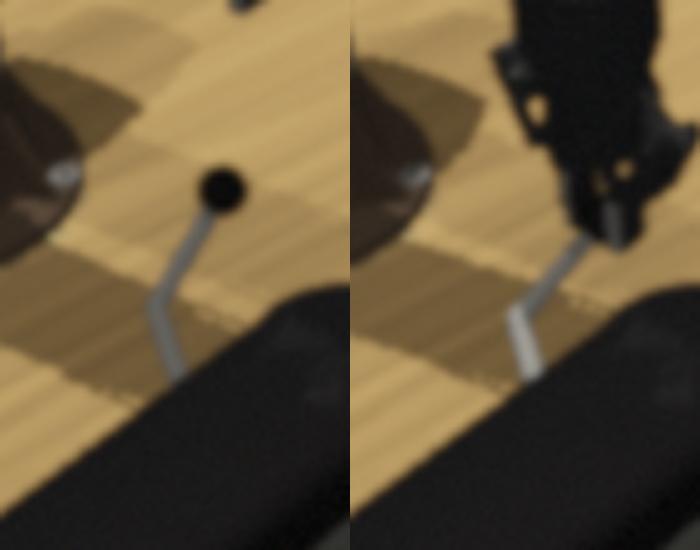

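Before and after: the lever swung down with the gripper (knob (222,188) at rest, held now near (612,235)), well beyond the 8 mm play. The lock is off and must not be touched. I'll keep feeding.

>>> {"name": "move_arm", "arguments": {"plan": [0.02, -0.0025, 0, 0.0076, 0, 0, 0, 0.02, -0.0047, 0, 0.0166, 0, 0, 0, 0.02, -0.0062, 0, 0.0256, 0, 0, 0, 0.02, -0.0069, 0, 0.0337, 0, 0, 0, 0.02, -0.007, 0, 0.0428, 0, 0, 0, 0.02, -0.0064, 0, 0.0509, 0, 0, 0, 0.02, -0.0053, 0, 0.0589, 0, 0, 0, 0.02, -0.0053, 0, 0.0589, 0, 0, 0, 0.02, -0.0053, 0, 0.0589, 0, 0, 0]}}

```text
time_s: 17.12
eef_pos: [0.4654, -0.0301, 0.1729]
ee_rot: [-3.141, 0.0, -1.442]
wrist_force: [-5.8, 2.2, 7.4]
gripper_width: 0.3
finger_force: 44.4
```

```bash
cat > k.py <<'E'
from m import *
from scipy.optimize import minimize_scalar
o=r.observe();print(o["eef_pos"],o["wrist_force"],o["wrist_torque"],o["gripper_width"]*85.4,o["finger_force"])
d=o["eef_pos"]-V([.4686,-.0553,.2665]);fw=-(d[0]*.1285-d[1]*.9917);up=d[2]
print("theta from TCP",.7-np.arctan2(.0741+up,.0880+fw),"radius",np.hypot(.0741+up,.0880+fw),"side",d[0]*.9917+d[1]*.1285)
E
python3 k.py
```

```text
[ 0.46543481 -0.03007223  0.17290656] [-5.78664714  2.17242548  7.40639865] [0.72541939 1.5794541  0.06210865] 25.639644346486893 44.42853569984436
theta from TCP 0.8701990438152671 radius 0.11508800976158622 side 0.00010284654177049714
```

>>> {"name": "move_arm", "arguments": {"plan": [0.02, 0.0006, 0, 0.003, 0, 0, 0, 0.02, 0.0011, 0, 0.0056, 0, 0, 0, 0.02, 0.0019, 0, 0.009, 0, 0, 0, 0.02, 0.0025, 0, 0.0112, 0, 0, 0, 0.02, 0.0025, 0, 0.0112, 0, 0, 0, 0.02, 0.0025, 0, 0.0112, 0, 0, 0]}}

```text
time_s: 17.88
eef_pos: [0.4657, -0.0325, 0.1618]
ee_rot: [-3.141, 0.0, -1.442]
wrist_force: [-4.6, 2.2, 7.2]
gripper_width: 0.293
finger_force: 45.1
```

```bash
python3 k.py
```

```text
[ 0.46573516 -0.03253643  0.16176605] [-4.59926677  2.19325159  7.2092121 ] [ 0.76825131  1.70293787 -0.03820097] 25.06083931444663 45.12776255607605
theta from TCP 0.9694108079723074 radius 0.11509447006657855 side 8.405714647187305e-05
```

>>> {"name": "move_arm", "arguments": {"plan": [0.02, 0.0005, 0, 0.0017, 0, 0, 0, 0.02, 0.0009, 0, 0.0033, 0, 0, 0, 0.02, 0.0009, 0, 0.0033, 0, 0, 0, 0.02, 0.0009, 0, 0.0033, 0, 0, 0]}}

```text
time_s: 18.38
eef_pos: [0.4658, -0.0333, 0.1585]
ee_rot: [-3.141, 0.0, -1.442]
wrist_force: [-4.5, 4.1, 6.8]
gripper_width: 0.294
finger_force: 45.3
```

```bash
python3 k.py
```

```text
[ 0.46583315 -0.03334765  0.15845792] [-4.54441177  4.10575062  6.80252955] [0.91915585 1.73664582 0.01062196] 25.087634841443364 45.27849733829498
theta from TCP 0.9989738092727372 radius 0.11523772109050728 side 7.699105661121116e-05
```

>>> {"name": "move_arm", "arguments": {"plan": [0.02, 0.0003, 0, 0.001, 0, 0, 0, 0.02, 0.0006, 0, 0.002, 0, 0, 0, 0.02, 0.0006, 0, 0.002, 0, 0, 0, 0.02, 0.0006, 0, 0.002, 0, 0, 0]}}

```text
time_s: 18.88
eef_pos: [0.4659, -0.0339, 0.1564]
ee_rot: [-3.141, 0.0, -1.442]
wrist_force: [-5.4, 3.5, 7.0]
gripper_width: 0.295
finger_force: 45.4
```

```bash
python3 k.py; python3 k.py
```

```text
[ 0.46590777 -0.03389353  0.15641501] [-5.36146447  3.47776208  6.99686196] [1.025796   1.65315936 0.0500191 ] 25.22743551213381 45.40798723697662
theta from TCP 1.0173093358313248 radius 0.115332325437337 side 8.085130804403933e-05
[ 0.46590777 -0.03389353  0.15641501] [-5.36146447  3.47776208  6.99686196] [1.025796   1.65315936 0.0500191 ] 25.22743551213381 45.40798723697662
theta from TCP 1.0173093358313248 radius 0.115332325437337 side 8.085130804403933e-05
```

>>> {"name": "move_arm", "arguments": {"plan": [0.02, 0.0003, 0, 0.001, 0, 0, 0, 0.02, 0.0006, 0, 0.002, 0, 0, 0, 0.02, 0.0006, 0, 0.002, 0, 0, 0, 0.02, 0.0006, 0, 0.002, 0, 0, 0]}}

```text
time_s: 19.38
eef_pos: [0.466, -0.0346, 0.1544]
ee_rot: [-3.141, 0.0, -1.442]
wrist_force: [-4.8, 3.1, 7.5]
gripper_width: 0.3
finger_force: 45.6
```

```bash
python3 k.py
```

```text
[ 0.46601669 -0.03456287  0.15444777] [-4.82980218  3.07054189  7.45167416] [0.83193115 1.67577916 0.17136274] 25.58870851120721 45.60475051403046
theta from TCP 1.0353512628905972 radius 0.11532094544469651 side 0.00010285467216888293
```

>>> {"name": "move_arm", "arguments": {"plan": [0.02, 0.0003, 0, 0.001, 0, 0, 0, 0.02, 0.0007, 0, 0.002, 0, 0, 0, 0.02, 0.001, 0, 0.003, 0, 0, 0, 0.02, 0.001, 0, 0.003, 0, 0, 0, 0.02, 0.001, 0, 0.003, 0, 0, 0]}}

```text
time_s: 20.0
eef_pos: [0.4662, -0.0356, 0.1515]
ee_rot: [-3.141, 0.0, -1.442]
wrist_force: [-4.7, 2.5, 7.2]
gripper_width: 0.294
finger_force: 45.8
```

```bash
python3 k.py
python3 - <<'E'
from m import *
for n in("top","scene"): cv2.imwrite(f"pics/{n}11.png",r.grab_frame(n)[:,:,::-1])
E
```

```text
[ 0.46616462 -0.03562422  0.15150943] [-4.7452348   2.48773896  7.19430958] [0.63937287 1.65545313 0.07343491] 25.120759556648814 45.82504212856293
theta from TCP 1.062473518993812 radius 0.1153185160676357 side 0.00011316815302888977
```

```bash
cat > rod.py <<'E'
from m import *
import sys
A=V([.4797,-.1422,.235]);F=V([-.1285,.9917,0])
def sat(n):
    I=cv2.imread(f"pics/{n}.png").astype(float);return I[:,:,2]-I[:,:,0]
def score(n,th,r0=.04,r1=.08,off=(0,0)):
    S=sat(n);q=V([proj("scene",A+rr*(np.cos(.7-th)*F+V([0,0,np.sin(.7-th)])))+off for rr in np.linspace(r0,r1,20)])
    return mc(S,[q[:,1],q[:,0]],order=1).mean()
for n in sys.argv[1:]:
    ths=np.arange(-.15,1.35,.05)
    best=min(((score(n,t,off=(dx,dy)),t,dx,dy) for t in np.arange(-.1,1.35,.02) for dx in(-2,-1,0,1,2) for dy in (-1,0,1)))
    print(n,"best",np.round(best,2)); print([(round(t,2),int(score(n,t))) for t in ths])
E
python3 rod.py scene0 scene8 scene10 scene11
python3 - <<'E'
from m import *
I=cv2.imread("pics/scene11.png").astype(int);S=I[:,:,2]-I[:,:,0]
print("    ",*range(250,296,2))
for y in range(184,232,2):print(y,*S[y,250:296:2])
A=V([.4797,-.1422,.235]);F=V([-.1285,.9917,0])
for th in(0,.35,.9,1.0,1.1):print(th,[np.round(proj("scene",A+rr*(np.cos(.7-th)*F+V([0,0,np.sin(.7-th)])))).tolist() for rr in(0,.03,.06,.1,.115)])
E
```

```text
scene0 best [1.42 1.3  2.   1.  ]
[(np.float64(-0.15), 22), (np.float64(-0.1), 13), (np.float64(-0.05), 11), (np.float64(0.0), 17), (np.float64(0.05), 32), (np.float64(0.1), 50), (np.float64(0.15), 62), (np.float64(0.2), 67), (np.float64(0.25), 70), (np.float64(0.3), 72), (np.float64(0.35), 73), (np.float64(0.4), 73), (np.float64(0.45), 73), (np.float64(0.5), 73), (np.float64(0.55), 73), (np.float64(0.6), 73), (np.float64(0.65), 73), (np.float64(0.7), 73), (np.float64(0.75), 72), (np.float64(0.8), 70), (np.float64(0.85), 69), (np.float64(0.9), 67), (np.float64(0.95), 65), (np.float64(1.0), 61), (np.float64(1.05), 53), (np.float64(1.1), 42), (np.float64(1.15), 29), (np.float64(1.2), 18), (np.float64(1.25), 12), (np.float64(1.3), 12)]
scene8 best [0.68 1.3  2.   1.  ]
[(np.float64(-0.15), 24), (np.float64(-0.1), 13), (np.float64(-0.05), 10), (np.float64(0.0), 15), (np.float64(0.05), 28), (np.float64(0.1), 43), (np.float64(0.15), 53), (np.float64(0.2), 58), (np.float64(0.25), 60), (np.float64(0.3), 61), (np.float64(0.35), 61), (np.float64(0.4), 61), (np.float64(0.45), 60), (np.float64(0
[... 3193 characters left out ...]
222 84 85 85 72 36 6 0 -1 0 0 0 0 0 0 -1 0 0 0 1 1 2 2 1
224 87 81 59 22 2 0 1 -1 0 1 1 -1 0 1 1 -1 1 0 1 2 2 1 1
226 77 47 11 0 0 0 0 0 -1 -2 0 0 0 -1 -1 1 1 0 0 1 0 1 0
228 32 4 0 1 -1 -2 0 1 -1 1 1 2 0 1 1 1 1 1 2 2 1 1 1
230 1 -1 2 -1 0 0 0 0 0 0 0 1 1 2 2 2 2 1 2 1 0 2 1
0 [[253.0, 217.0], [258.0, 207.0], [264.0, 197.0], [272.0, 183.0], [275.0, 178.0]]
0.35 [[253.0, 217.0], [260.0, 208.0], [268.0, 200.0], [277.0, 189.0], [281.0, 185.0]]
0.9 [[253.0, 217.0], [261.0, 213.0], [269.0, 208.0], [280.0, 203.0], [283.0, 201.0]]
1.0 [[253.0, 217.0], [261.0, 214.0], [269.0, 210.0], [279.0, 206.0], [283.0, 205.0]]
1.1 [[253.0, 217.0], [261.0, 214.0], [269.0, 212.0], [279.0, 209.0], [282.0, 208.0]]
```

>>> {"name": "move_arm", "arguments": {"plan": [0.02, 0.0006, 0, 0.0015, 0, 0, 0, 0.02, 0.0012, 0, 0.003, 0, 0, 0, 0.02, 0.0018, 0, 0.0045, 0, 0, 0, 0.02, 0.0018, 0, 0.0045, 0, 0, 0, 0.02, 0.0018, 0, 0.0045, 0, 0, 0]}}

```text
time_s: 20.72
eef_pos: [0.4664, -0.0376, 0.1471]
ee_rot: [-3.141, -0.0, -1.442]
wrist_force: [-5.2, 0.7, 8.8]
gripper_width: 0.305
finger_force: 46.3
```

```bash
python3 k.py
python3 - <<'E'
from m import *
for n in("top","scene"): cv2.imwrite(f"pics/{n}12.png",r.grab_frame(n)[:,:,::-1])
A=V([.4797,-.1422,.235]);F=V([-.1285,.9917,0])
def pr(n,r0,r1,ts):
    I=cv2.imread(f"pics/{n}.png").astype(float);S=I[:,:,2]-I[:,:,0];out=[]
    for th in ts:
        q=V([proj("scene",A+rr*(np.cos(.7-th)*F+V([0,0,np.sin(.7-th)]))) for rr in np.linspace(r0,r1,20)]);out.append(mc(S,[q[:,1],q[:,0]],order=1).mean())
    return np.array(out)
def upper(n,lo,hi,r0=.045,r1=.065):  # angle where upper rod edge crosses sat=35
    ts=np.arange(lo,hi,.005);v=pr(n,r0,r1,ts);k=np.where((v[:-1]>30)&(v[1:]<=30))[0];return ts[k]
for n,lo,hi in(("scene0",-.6,.2),("scene8",-.6,.2),("scene9",-.4,.4),("scene10",-.2,.5),("scene11",.3,1.1),("scene12",.3,1.1)):print(n,upper(n,lo,hi))
E
```

```text
[ 0.46644503 -0.03758888  0.14713862] [-5.19518559  0.6845393   8.76076637] [0.50600434 1.69490634 0.15749464] 26.02522028450747 46.347949504852295
theta from TCP 1.10410079613938 radius 0.11511262078921987 side 0.00013879380602084155
scene0 [-0.215]
scene8 [-0.21]
scene9 [-0.09]
scene10 [0.085]
scene11 [0.785]
scene12 [0.83]
```

```bash
cat > w.py <<'E'
import sys
exec(open("k.py").read())
A=V([.4797,-.1422,.235]);F=V([-.1285,.9917,0])
b=r.grab_frame("scene")[:,:,::-1];cv2.imwrite(f"pics/{sys.argv[1]}.png",b)
def up(n,lo,hi,r0,r1):
    I=cv2.imread(f"pics/{n}.png").astype(float);S=I[:,:,2]-I[:,:,0];ts=np.arange(lo,hi,.005);v=[]
    for th in ts:
        q=V([proj("scene",A+rr*(np.cos(.7-th)*F+V([0,0,np.sin(.7-th)]))) for rr in np.linspace(r0,r1,20)]);v.append(mc(S,[q[:,1],q[:,0]],order=1).mean())
    v=np.array(v);k=np.where((v[:-1]>30)&(v[1:]<=30))[0];return [round(float(ts[j]+.005*(v[j]-30)/(v[j]-v[j+1])),3) for j in k]
for n in("scene11","scene12",sys.argv[1]):print(n,up(n,.3,1.2,.045,.065),up(n,.3,1.2,.05,.07),up(n,.3,1.2,.055,.075))
E
echo ok
```

```text
ok
```

>>> {"name": "move_arm", "arguments": {"plan": [0.02, 0.0004, 0, 0.001, 0, 0, 0, 0.02, 0.001, 0, 0.0022, 0, 0, 0, 0.02, 0.001, 0, 0.0022, 0, 0, 0, 0.02, 0.001, 0, 0.0022, 0, 0, 0]}}

```text
time_s: 21.32
eef_pos: [0.4665, -0.0385, 0.1449]
ee_rot: [-3.141, 0.0, -1.442]
wrist_force: [-3.8, 2.3, 10.0]
gripper_width: 0.299
finger_force: 46.5
```

```bash
python3 w.py scene13
```

```text
[ 0.46651888 -0.03846692  0.14493994] [-3.78720032  2.32472287  9.9536243 ] [ 0.69925937  1.94018619 -0.09430117] 25.526580664803433 46.52393102645874
theta from TCP 1.124656579441878 radius 0.11519211757592256 side 9.920782246278497e-05
scene11 [0.79] [0.806] [0.818]
scene12 [0.831] [0.845] [0.853]
scene13 [0.849] [0.862] [0.866]
```

>>> {"name": "move_arm", "arguments": {"plan": [0.02, 0.0004, 0, 0.001, 0, 0, 0, 0.02, 0.0009, 0, 0.002, 0, 0, 0, 0.02, 0.0009, 0, 0.002, 0, 0, 0, 0.02, 0.0009, 0, 0.002, 0, 0, 0]}}

```text
time_s: 21.88
eef_pos: [0.4667, -0.0394, 0.143]
ee_rot: [-3.141, -0.0, -1.442]
wrist_force: [-5.9, 1.6, 9.9]
gripper_width: 0.3
finger_force: 46.9
```

```bash
python3 w.py scene14
```

```text
[ 0.46666488 -0.03942297  0.1430335 ] [-5.85941149  1.64129234  9.87120935] [ 0.60175438  2.08210265 -0.07510008] 25.614236972155368 46.86309814453125
theta from TCP 1.1432081893779151 radius 0.11511639898913 side 0.00012113514658093193
scene11 [0.79] [0.806] [0.818]
scene12 [0.831] [0.845] [0.853]
scene14 [0.868] [0.883] [0.89]
```

>>> {"name": "move_arm", "arguments": {"plan": [0.02, 0.0005, 0, 0.001, 0, 0, 0, 0.02, 0.001, 0, 0.002, 0, 0, 0, 0.02, 0.0015, 0, 0.003, 0, 0, 0, 0.02, 0.0015, 0, 0.003, 0, 0, 0, 0.02, 0.0015, 0, 0.003, 0, 0, 0]}}

```text
time_s: 22.55
eef_pos: [0.4668, -0.0408, 0.1401]
ee_rot: [-3.141, 0.0, -1.442]
wrist_force: [-5.1, 2.7, 10.9]
gripper_width: 0.299
finger_force: 47.2
```

```bash
python3 w.py scene15
```

```text
[ 0.46683357 -0.04079496  0.14007374] [-5.12829699  2.72164807 10.86967357] [ 0.8201085   2.18181924 -0.12193356] 25.576322640559166 47.21467316150665
theta from TCP 1.1715717193278046 radius 0.11518326720189556 side 0.000112124752963811
scene11 [0.79] [0.806] [0.818]
scene12 [0.831] [0.845] [0.853]
scene15 [0.893] [0.907] [0.909]
```

```bash
cat > avg.py <<'E'
from h import *
F=[]
for i in range(8): r.grab_frame("scene");o=r.observe();F.append(np.r_[o["wrist_force"],o["wrist_torque"],o["eef_pos"],o["gripper_width"]*85.4])
print(np.round(np.mean(F,0),4),np.round(np.std(F,0)[:6],2))
E
python3 avg.py
```

```text
[-5.8561  2.7267 10.7505  0.8484  2.223  -0.0841  0.4668 -0.0408  0.1401
 25.4305] [0.38 0.41 0.58 0.02 0.02 0.03]
```

>>> {"name": "move_arm", "arguments": {"plan": [0.02, -0.0008, 0, -0.0016, 0, 0, 0, 0.02, -0.0016, 0, -0.0033, 0, 0, 0, 0.02, -0.0024, 0, -0.005, 0, 0, 0, 0.02, -0.0024, 0, -0.005, 0, 0, 0]}}

```text
time_s: 23.5
eef_pos: [0.4666, -0.0389, 0.1452]
ee_rot: [-3.141, -0.001, -1.442]
wrist_force: [-5.1, -0.0, 9.6]
gripper_width: 0.297
finger_force: 47.1
```

```bash
python3 avg.py; python3 w.py scene16
```

```text
[-4.5577 -0.2372  9.4428 -0.2449  1.7545 -0.082   0.4666 -0.0389  0.1451
 25.4435] [0.41 0.47 0.69 0.03 0.02 0.02]
[ 0.46657407 -0.03894217  0.14508167] [-4.19380554 -0.47723718  9.41889236] [-0.27938318  1.76932966 -0.05663527] 25.417226101993258 47.14108765125275
theta from TCP 1.1252490710593204 radius 0.11469784283475178 side 9.286689492867374e-05
scene11 [0.79] [0.806] [0.818]
scene12 [0.831] [0.845] [0.853]
scene16 [0.839] [0.853] [0.86]
```

>>> {"name": "move_arm", "arguments": {"plan": [0.02, -0.0008, 0, -0.0016, 0, 0, 0, 0.02, -0.0016, 0, -0.0033, 0, 0, 0, 0.02, -0.0024, 0, -0.0056, 0, 0, 0, 0.02, -0.0024, 0, -0.0056, 0, 0, 0]}}

```text
time_s: 24.45
eef_pos: [0.4664, -0.0371, 0.1508]
ee_rot: [-3.141, -0.002, -1.442]
wrist_force: [-2.2, -3.2, 8.2]
gripper_width: 0.297
finger_force: 47.1
```

```bash
python3 avg.py; python3 w.py scene17
```

```text
[-2.8342 -4.2412  8.4077 -1.4499  1.2495 -0.0926  0.4663 -0.0371  0.1507
 25.4135] [0.4  0.4  0.67 0.03 0.03 0.03]
[ 0.46634833 -0.03714826  0.15071461] [-3.29462336 -4.03265798  9.40762927] [-1.42610656  1.23980661 -0.12481769] 24.995059662585287 47.07549691200256
theta from TCP 1.073750265520551 radius 0.11417235259151498 side 9.952259694911937e-05
scene11 [0.79] [0.806] [0.818]
scene12 [0.831] [0.845] [0.853]
scene17 [0.782] [0.8] [0.81]
```

Loading shows a force knee at about TCP angle 1.09, where the bit meets the wood, and backing off released it. I'll press again to a light, definite contact.

>>> {"name": "move_arm", "arguments": {"plan": [0.02, 0.0005, 0, 0.0016, 0, 0, 0, 0.02, 0.001, 0, 0.0032, 0, 0, 0, 0.02, 0.0016, 0, 0.005, 0, 0, 0, 0.02, 0.0016, 0, 0.005, 0, 0, 0, 0.02, 0.0016, 0, 0.005, 0, 0, 0]}}

```text
time_s: 25.52
eef_pos: [0.4666, -0.0387, 0.1458]
ee_rot: [-3.141, -0.001, -1.442]
wrist_force: [-3.4, -2.5, 10.1]
gripper_width: 0.294
finger_force: 47.1
```

```bash
python3 avg.py; python3 w.py scene18
python3 - <<'E'
from m import *
a=r.grab_frame("top")[:,:,::-1];cv2.imwrite("pics/top18.png",a)
f=V([.6076,.0243,-1.267])
def unw(I,f,xs,ys,z=.077):
    R=V([[np.cos(f[2]),-np.sin(f[2])],[np.sin(f[2]),np.cos(f[2])]])
    P=V([[proj("top",[*(R@V([x,y])+f[:2]),z]) for x in xs] for y in ys]);return cv2.remap(I,P[...,0].astype(np.float32),P[...,1].astype(np.float32),cv2.INTER_CUBIC)
xs=.001*np.arange(-165,20);ys=.001*np.arange(0,68);X=.001*np.arange(-175,30);Y=.001*np.arange(-10,78)
for nm,I0,f0,xs_,ys_ in(("vs start",cv2.imread("pics/top0.png"),f,xs,ys),("vs placed",cv2.imread("pics/top7.png"),f+[-.004,-.065,0],.001*np.arange(-85,20),ys)):
    A=unw(g(I0),f0,xs_,ys_).astype(np.float32);B=unw(g(a),f+[-.004,-.065,0],.001*np.arange(round(xs_[0]*1e3)-10,round(xs_[-1]*1e3)+11),Y).astype(np.float32)
    M=cv2.matchTemplate(B,A,cv2.TM_CCOEFF_NORMED);_,v,_,l=cv2.minMaxLoc(M);print(nm,v,l)
E
```

```text
[-3.9834 -3.5224  9.8632 -1.2667  1.5001 -0.1018  0.4666 -0.0387  0.1458
 25.5734] [0.46 0.56 0.37 0.02 0.02 0.03]
[ 0.46656552 -0.03866296  0.14582699] [-3.14536735 -4.57786689  9.83864185] [-1.26378881  1.47853569 -0.03751729] 25.62983834445093 47.141733169555664
theta from TCP 1.1183266890882997 radius 0.11464633595579848 side 0.00012026627179279048
scene11 [0.79] [0.806] [0.818]
scene12 [0.831] [0.845] [0.853]
scene18 [0.832] [0.847] [0.854]
vs start 0.09389585256576538 (10, 11)
vs placed 0.5538732409477234 (10, 12)
```

>>> {"name": "move_arm", "arguments": {"plan": [0.02, 0.0004, 0, 0.001, 0, 0, 0, 0.02, 0.0007, 0, 0.0023, 0, 0, 0, 0.02, 0.0007, 0, 0.0023, 0, 0, 0, 0.02, 0.0007, 0, 0.0023, 0, 0, 0]}}

```text
time_s: 26.52
eef_pos: [0.4667, -0.0394, 0.1437]
ee_rot: [-3.141, -0.002, -1.442]
wrist_force: [-4.5, -3.5, 11.2]
gripper_width: 0.297
finger_force: 47.2
```

```bash
python3 avg.py; python3 w.py scene19
python3 - <<'E'
from m import *
# stationary check: lock ball & chuck-key patches, figure foot-left region in scene, placed vs now
A=cv2.imread("pics/scene7.png");B=cv2.imread("pics/scene19.png")
for nm,(x0,y0,x1,y1) in dict(fig=(305,205,365,290),lock=(325,222,352,245),key=(322,300,356,340),pencil=(365,250,410,300)).items():
    T=g(A[y0:y1,x0:x1]).astype(np.float32);S=g(B[y0-6:y1+6,x0-6:x1+6]).astype(np.float32)
    M=cv2.matchTemplate(S,T,cv2.TM_CCOEFF_NORMED);_,v,_,l=cv2.minMaxLoc(M)
    W=np.eye(2,3,dtype=np.float32);W[:,2]=l
    try:
        cc,W=cv2.findTransformECC(T,S,W,cv2.MOTION_TRANSLATION,(3,100,1e-6),None,3)
    except cv2.error: pass
    print(nm,round(v,3),np.round(W[:,2]-6,2))
E
```

```text
[-4.8188 -3.5498 11.1694 -1.3155  1.6835 -0.1049  0.4667 -0.0394  0.1437
 25.5881] [0.51 0.57 0.52 0.02 0.02 0.03]
[ 0.46668501 -0.03940298  0.14367836] [-4.03402346 -4.50337425 11.61437914] [-1.32458812  1.69694461 -0.12322512] 25.66759474525574 47.23755240440369
theta from TCP 1.138071783089972 radius 0.1148569469192093 side 0.000143674222196989
scene11 [0.79] [0.806] [0.818]
scene12 [0.831] [0.845] [0.853]
scene19 [0.853] [0.869] [0.878]
fig 0.784 [0.08 0.09]
lock 0.892 [0.28 0.28]
key 1.0 [-0.03 -0.01]
pencil 1.0 [-0.02  0.01]
```

Force now rises steeply with lever travel, so the bit is in contact. The figure, lock, chuck key and pencil have not moved. Handing in.

```bash
python3 -c "
from cell import r
print(r.close_job())"
```

```text
the job is handed in; nothing more can be done
None
```

The job is handed in: I slid the half figure so its cross should be within about 1.5 mm of the point of the bit. The feed lever moved freely, so I never touched the lock. By the rise in force on the lever the bit is touching the wood; I could not see the point or the cross, and the lever is still held there.

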